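# Load the format turret of the jar coder

## Task

Hang every white format plate that lies on the table on the turret face of its grip bar's colour: set the large ends of its two keyholes over the stud heads, then slide it down the slope until it is fully home and locked. When all hang, turn the turret by its posts until the empty green face stands at the black arrow and clicks into its detent, let go of everything, and do not knock over or push about the jars and other things.

Things in the scene. Friction and masses are not known exactly. Their poses are not given: they have to be found in the camera images.
- base: grey round base (radius 150 mm, 22 mm high) of the indexing turret, screwed to the table. Origin on the turret's vertical turning axis at table height; its -x axis points along the black index arrow on its rim, arrow tip 205 mm from the axis (towards the robot, give or take 15 degrees); z up.
- turret (a joint): turret angle, rad, anticlockwise from above; 0 = red face at the arrow; limits +-9.5. A sprung detent holds it at each quarter turn and pulls it in from up to 40 degrees off (about 0.4 N m, 3 N at a post). Aluminium disc, radius 175 mm, top 36 mm up, with four sloping coloured faces; anticlockwise from above: red, blue, yellow, green. It starts with any face in front, now and then between two.
- post0 (a point): top end of one of the four upright steel turning posts with black grips (18 mm across, top 135 mm above the table, free from the disc at 36 mm upward) on the turret's corners, 150 mm from the axis, midway between two faces. Pinch it from above and lead it round the axis to turn the turret.
- post1 (a point): top end of one of the four upright steel turning posts with black grips (18 mm across, top 135 mm above the table, free from the disc at 36 mm upward) on the turret's corners, 150 mm from the axis, midway between two faces. Pinch it from above and lead it round the axis to turn the turret.
- post2 (a point): top end of one of the four upright steel turning posts with black grips (18 mm across, top 135 mm above the table, free from the disc at 36 mm upward) on the turret's corners, 150 mm from the axis, midway between two faces. Pinch it from above and lead it round the axis to turn the turret.
- post3 (a point): top end of one of the four upright steel turning posts with black grips (18 mm across, top 135 mm above the table, free from the disc at 36 mm upward) on the turret's corners, 150 mm from the axis, midway between two faces. Pinch it from above and lead it round the axis to turn the turret.
- face_red: red sloping face of the turret, 118 x 106 mm, 20 degrees from level, falling outward. Origin on its surface where the plate's origin lies when home (100 mm from the axis, 68 mm up); x up the slope, z out of the face. Two mushroom studs at x 2, y +-28 mm: neck 8 mm across, 8 mm long, bevelled head 17 mm across, its end 13 mm off the face.
- face_blue: blue sloping face of the turret, 118 x 106 mm, 20 degrees from level, falling outward. Origin on its surface where the plate's origin lies when home (100 mm from the axis, 68 mm up); x up the slope, z out of the face. Two mushroom studs at x 2, y +-28 mm: neck 8 mm across, 8 mm long, bevelled head 17 mm across, its end 13 mm off the face.
- face_yellow: yellow sloping face of the turret, 118 x 106 mm, 20 degrees from level, falling outward. Origin on its surface where the plate's origin lies when home (100 mm from the axis, 68 mm up); x up the slope, z out of the face. Two mushroom studs at x 2, y +-28 mm: neck 8 mm across, 8 mm long, bevelled head 17 mm across, its end 13 mm off the face.
- face_green: green sloping face, same size, slope and axes as the others but without studs: stays empty. Origin on its surface 100 mm from the axis.
- plate_red: white plastic plate with red grip bar, 100 (x) x 90 (y) x 5 mm, 0.2 to 0.4 kg; may be absent. Origin: middle of underside; z to the bar's side. Bar: central, 60 mm along x, 16 mm wide, top 55 mm above the underside. Two keyholes at y +-28 mm: 24 mm octagonal large end centred at x -22 mm, from it an 11 mm slot towards +x, ending at x 6 mm. Starts flat on the table, bar up.
- head_red (a point): middle of the +x edge of the red plate's underside (x = 50 mm), which goes uppermost on the face. The stud heads enter the large ends with the plate's origin at x = +24 mm of the face; it then slides 24 mm down the slope (face -x) to be home. Friction holds it wherever it is left on the slope.
- plate_blue: white plastic plate with blue grip bar, 100 (x) x 90 (y) x 5 mm, 0.2 to 0.4 kg; may be absent. Origin: middle of underside; z to the bar's side. Bar: central, 60 mm along x, 16 mm wide, top 55 mm above the underside. Two keyholes at y +-28 mm: 24 mm octagonal large end centred at x -22 mm, from it an 11 mm slot towards +x, ending at x 6 mm. Starts flat on the table, bar up.
- head_blue (a point): middle of the +x edge of the blue plate's underside (x = 50 mm), which goes uppermost on the face. The stud heads enter the large ends with the plate's origin at x = +24 mm of the face; it then slides 24 mm down the slope (face -x) to be home. Friction holds it wherever it is left on the slope.
- plate_yellow: white plastic plate with yellow grip bar, 100 (x) x 90 (y) x 5 mm, 0.2 to 0.4 kg; may be absent. Origin: middle of underside; z to the bar's side. Bar: central, 60 mm along x, 16 mm wide, top 55 mm above the underside. Two keyholes at y +-28 mm: 24 mm octagonal large end centred at x -22 mm, from it an 11 mm slot towards +x, ending at x 6 mm. Starts flat on the table, bar up.
- head_yellow (a point): middle of the +x edge of the yellow plate's underside (x = 50 mm), which goes uppermost on the face. The stud heads enter the large ends with the plate's origin at x = +24 mm of the face; it then slides 24 mm down the slope (face -x) to be home. Friction holds it wherever it is left on the slope.
- jar0: sealed amber jar with an orange label and white lid, 64 mm across, 85 mm high, standing on the table; leave it alone. Origin at the middle of its underside.
- jar1: sealed amber jar with an orange label and white lid, 64 mm across, 85 mm high, standing on the table; leave it alone. Origin at the middle of its underside.
- jar2: sealed amber jar with an orange label and white lid, 64 mm across, 85 mm high, standing on the table; leave it alone. Origin at the middle of its underside.
- jar3: sealed amber jar with an orange label and white lid, 64 mm across, 85 mm high, standing on the table; leave it alone. Origin at the middle of its underside.
- spray: white bottle with red cap, 70 mm across, 170 mm high; leave it alone. Origin at the middle of its underside.
- wrench: steel wrench 180 mm long; leave it alone. Origin at the middle of its underside.
- tape: roll of brown tape, 90 mm across, 40 mm high; leave it alone. Origin at the middle of its underside.
- carton: cardboard carton 80 x 110 x 70 mm; leave it alone. Origin at the middle of its underside.

How it is judged:
By the outcome, as a careful person would: the job done as asked, in the order asked, and still so for the second after the job is handed in, with the robot touching nothing.
Of plate_red, plate_blue, plate_yellow only 2 to 3 are there at a start; the rules pass over those that are not, and their reading is None.
At some moment in a run one of plate_red, plate_blue, plate_yellow may be knocked a few centimetres aside while the robot is not near it.
Once in a run the grip may slacken for a moment while it holds something.
It also fails if it takes over 210 s, if anything falls off the work surface, if the arm or the gripper's body presses on something with over 40 N, if the wrist force passes 120 N, or if a joint passes its speed limit or range.

## Robot

A 6-joint arm with a two-finger parallel gripper is mounted at the origin on the work surface. World frame = base frame: x ahead of the robot, y to its left, z up, the work surface at z = 0. Lengths are in m, angles in degrees, forces in N, time in s.
With the tool pointing down it reaches from about 0.4 to 0.825 m from the base axis. Payload 7 kg.
Tool frame: the origin (TCP) lies midway between the tips of the shut fingers; the grasp point (between the pads) lies 19 mm behind it; y points along the fingers, z is the direction in which the jaws open and shut, and the axes are right-handed (so a half turn about y gives the same grasp; the last joint's range is limited). The gripper opens to 88 mm and grips with 3 to 60 N. Pads are 19 mm wide; open, the fingers measure 130 mm over their backs; the gripper's body (78 mm by 193 mm) begins 47 mm behind the grasp point.
Start: joints at [91.965, 20.546, 0.682, 0, -70.136, -16.507], TCP at [0.169, 0.653, 0.227] pointing down, gripper open.
Joint ranges: [-176.03, 176.03], [-82.01, 121.73], [-58.28, 71.71], [-173.87, 95.51], [-174.79, -0.11], [-173.66, 173.66]. Speed limits (degrees/s): [136.94, 136.94, 172.46, 180, 180, 180].

## Interface

Orientations are given as [roll, pitch, yaw] about the fixed x, y, z axes, in that order (R = Rz(yaw) Ry(pitch) Rx(roll)).
In Python, from plant import ctrl gives the robot as it stands.
- The arm moves only by the tool step_arm, never from a script. Its argument "rows" is a list that holds one entry, the list of rows, each a list of 7 numbers: the gripper command: -1 is shut, 1 is fully open, values between are in proportion, then the shift along the world's x, y, z in cm, then the turn, a rotation vector about the world's x, y, z in degrees. In form: [[[fingers, tx, ty, tz, rx, ry, rz], ...]]. A call has 1 to 12 rows; each row shifts and turns the commanded pose from where the row before left it; what a row does not reach is not made up. A row lasts 1/8 s, in which the tool goes at most 62.5 mm and 10.7 degrees, less where a joint would pass 70% of its speed; a pose out of reach is approached as far as the arm can. A call is refused whole if a number of a shift passes 6.25 or a number of a turn 10.7, either way. A call with a gripper value outside its range is refused whole. The fingers move at their own pace and stop on an object; the grip force is fixed at half the most. Time passes only in rows, so rows that do not move let the fingers close. It gives the time, the measured TCP pose, the force and the opening at its end, in the units of the state.
- ctrl.get_obs(): the state, without advancing time (a new reading comes with each control period).
- ctrl.snapshot(name): name is "scene" or "top" or "wrist"; returns the picture (480x640x3 uint8, blue, green, red); there is no depth.
- ctrl.camera_params(name): a dict with "vertical_fov" (degrees; the focal length in pixels is half the picture's height over the tangent of half this angle, whatever the lens; pixels are square), "cx", "cy" (the principal point, pixels), "rvec" (rotation vector, rad) and "tvec" (3), from world to camera coordinates, as OpenCV has them. Camera axes: x right, y down, z forward; pixel columns grow to the right and rows downward; lengths in m; the calibration is good to about 2 mm. A picture is of the moment at which its call begins: read the wrist's pose just before it. camera_params takes no time and is no camera call; for the wrist camera it gives the pose at the moment of the call.
- ctrl.close_job(): hands the job in, once; it reports no verdict.
The state is a dict: "clock": time; "joint_pos": joint angles; "qvel": joint speeds; "tau": joint torques, N m; "tool_pos": TCP position; "orientation": TCP orientation; "force": force on the tool from outside, world axes, zero at the start; "moment": the same for the moment, N m; "opening": finger opening in m.
Only numpy, scipy, OpenCV 4.12 (cv2) and the standard library are available. Lean on these libraries where they do the work, as an engineer would, in place of code of your own. Each camera call takes 0.05 s, during which the arm holds its last target. There are 200 camera calls.

## Working session

There is one attempt and no reset: what is moved stays moved. The work goes in short steps, Python scripts to look and compute and a tool call to move; the robot and the scene stay as the last step left them, time stands still between calls to the robot, and variables do not carry over. Pictures are saved under pics/ and viewed, about 12 in all and at most 16, crops included, and the job is handed in when it is done.

Besides the shell and the picture viewer there is one more tool, called after "Call:" by a JSON object that holds its "name" and its "arguments", one argument or row to a line. step_arm: Moves the arm, as the interface text tells. Its arguments: {"type":"object","properties":{"rows":{"type":"array"}},"required":["rows"]}

```bash
ls; mkdir -p pics; cat > h.py <<'E'
import numpy as np, cv2
from plant import ctrl
from scipy.spatial.transform import Rotation as Ro
def cam(n):
    p=ctrl.camera_params(n); f=240/np.tan(np.radians(p['vertical_fov'])/2)
    R=cv2.Rodrigues(np.array(p['rvec'],float))[0]; t=np.array(p['tvec'],float).ravel()
    return dict(f=f,cx=p['cx'],cy=p['cy'],R=R,t=t,C=-R.T@t)
def ray(c,u,v):
    d=c['R'].T@np.array([(u-c['cx'])/c['f'],(v-c['cy'])/c['f'],1]); return d/np.linalg.norm(d)
def onz(c,u,v,z):
    d=ray(c,u,v); return c['C']+d*(z-c['C'][2])/d[2]
def proj(c,P):
    q=c['R']@np.array(P,float)+c['t']; return q[:2]/q[2]*c['f']+[c['cx'],c['cy']]
def tri(c1,p1,c2,p2):
    d1,d2=ray(c1,*p1),ray(c2,*p2)
    s=np.linalg.lstsq(np.c_[d1,-d2],c2['C']-c1['C'],rcond=None)[0]
    a,b=c1['C']+s[0]*d1,c2['C']+s[1]*d2
    return (a+b)/2,np.linalg.norm(a-b)
E
python3 - <<'E'
from h import *
np.set_printoptions(precision=3,suppress=True)
for n in ("scene","top","wrist"):
    c=cam(n); im=ctrl.snapshot(n); cv2.imwrite(f'pics/{n}0.png',im); print(n,c['f'],c['cx'],c['cy'],c['C'],c['R'][2])
print(ctrl.camera_params('top'))
print(ctrl.get_obs())
E
```

```text
pics
scene 528.3828028155103 321.70259704033833 236.46124941435437 [ 1.097 -0.93   1.328] [-0.332  0.573 -0.75 ]
top 433.5403548440984 316.8256312422897 249.13476771707542 [ 0.363 -0.004  1.123] [ 0.166  0.003 -0.986]
wrist 420.7196260092068 315.9605734277145 246.67590850214472 [0.246 0.632 0.383] [-0.279  0.071 -0.958]
{'vertical_fov': 57.93622087738811, 'cx': 316.8256312422897, 'cy': 249.13476771707542, 'rvec': array([ 2.118, -2.148,  0.174]), 'tvec': array([0.007, 0.544, 1.047])}
{'clock': 0.15, 'joint_pos': array([ 91.966,  20.582,   0.649,  -0.013, -70.136, -16.508]), 'qvel': array([ 0.04 , -0.095,  0.171,  0.139,  0.022,  0.047]), 'tau': array([ -0.001, -58.327,  29.329,   7.001,   0.009,  -0.   ]), 'tool_pos': array([0.169, 0.653, 0.226]), 'orientation': array([-89.93 ,   0.008, 165.454]), 'force': array([ 0.252, -0.917, -0.767]), 'moment': array([-0.015, -0.022,  0.035]), 'opening': 0.08760262460194275}
```

View pics/top0.png

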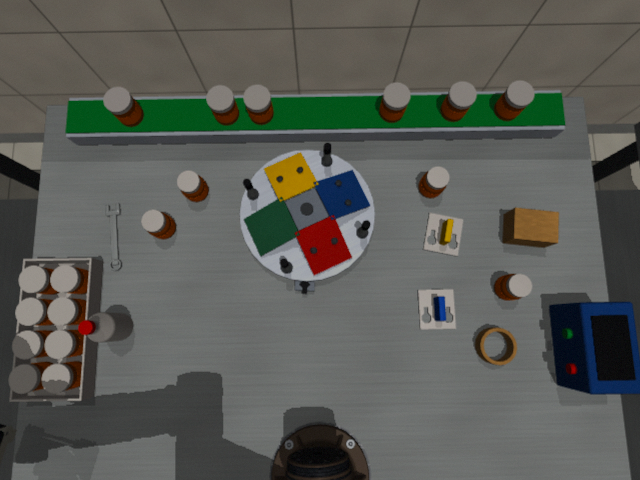

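View pics/scene0.png

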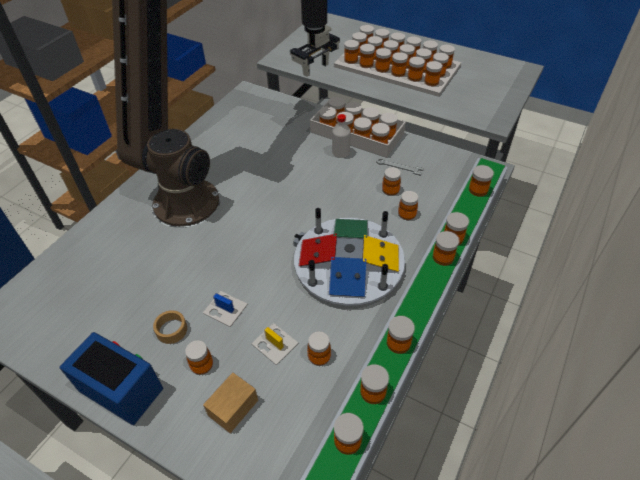

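The top view shows the turret at (307,210), with red towards the arrow at (304,288) but off by about 20°. Blue is at right-back, yellow at back and green at left. Only the yellow plate (444,233) and the blue plate (437,309) are on the table. The scene view confirms there is no red plate.

```bash
cat > meas.py <<'E'
from h import *
np.set_printoptions(precision=4,suppress=True)
RNG={'yellow':((20,150,90),(32,255,255)),'blue':((105,120,40),(125,255,255)),'red':((0,150,60),(6,255,255)),'green':((60,90,20),(85,255,255))}
def blobs(im,col,amin=20):
    m=cv2.inRange(cv2.cvtColor(im,cv2.COLOR_BGR2HSV),*map(np.array,RNG[col])).astype(np.uint8)
    if col=='red': m|=cv2.inRange(cv2.cvtColor(im,cv2.COLOR_BGR2HSV),np.array((174,150,60)),np.array((180,255,255)))
    out=[]
    for k in cv2.findContours(m,cv2.RETR_EXTERNAL,cv2.CHAIN_APPROX_NONE)[0]:
        M=cv2.moments(k)
        if M['m00']>amin: out.append((M['m00'],M['m10']/M['m00'],M['m01']/M['m00'],k))
    return sorted(out,key=lambda o:-o[0])
E
python3 - <<'E'
from meas import *
for n in ('top','scene'):
    im=cv2.imread(f'pics/{n}0.png')
    for c in RNG: print(n,c,[tuple(np.round(b[:3],1)) for b in blobs(im,c)][:6])
im=cv2.imread('pics/top0.png'); a=cv2.resize(im[135:305,225:390],None,fx=3.5,fy=3.5,interpolation=cv2.INTER_CUBIC)
cv2.imwrite('pics/a.png',a)
im=cv2.imread('pics/scene0.png'); a=cv2.resize(im[195:375,190:420],None,fx=3.3,fy=3.3,interpolation=cv2.INTER_CUBIC)
cv2.imwrite('pics/b.png',a)
E
```

```text
top yellow [(np.float64(1461.5), np.float64(290.3), np.float64(176.8)), (np.float64(112.5), np.float64(448.3), np.float64(230.1))]
top blue [(np.float64(4712.0), np.float64(610.7), np.float64(347.4)), (np.float64(1547.5), np.float64(341.7), np.float64(194.2)), (np.float64(178.5), np.float64(440.2), np.float64(307.3))]
top red [(np.float64(1848.5), np.float64(323.0), np.float64(244.8)), (np.float64(166.0), np.float64(85.2), np.float64(327.2)), (np.float64(40.5), np.float64(572.9), np.float64(368.5))]
top green [(np.float64(11096.0), np.float64(309.0), np.float64(114.2)), (np.float64(1692.0), np.float64(271.1), np.float64(226.4)), (np.float64(85.5), np.float64(567.1), np.float64(333.0))]
scene yellow [(np.float64(844.5), np.float64(380.5), np.float64(252.8)), (np.float64(181.5), np.float64(273.6), np.float64(337.7))]
scene blue [(np.float64(16344.0), np.float64(520.5), np.float64(35.1)), (np.float64(5099.0), np.float64(112.4), np.float64(377.2)), (np.float64(2552.0), np.float64(80.0), np.float64(119.8)), (np.float64(1288.0), np.float64(183.1), np.float64(56.7)), (np.float64(1266.0), np.float64(10.9), np.float64(251.4)), (np.float64(1224.0), np.float64(347.5), np.float64(276.6))]
scene red [(np.float64(778.5), np.float64(317.9), np.float64(249.4)), (np.float64(39.5), np.float64(341.0), np.float64(117.8))]
scene green [(np.float64(6381.5), np.float64(400.7), np.float64(341.3)), (np.float64(475.0), np.float64(350.6), np.float64(228.1))]
```

View pics/a.png

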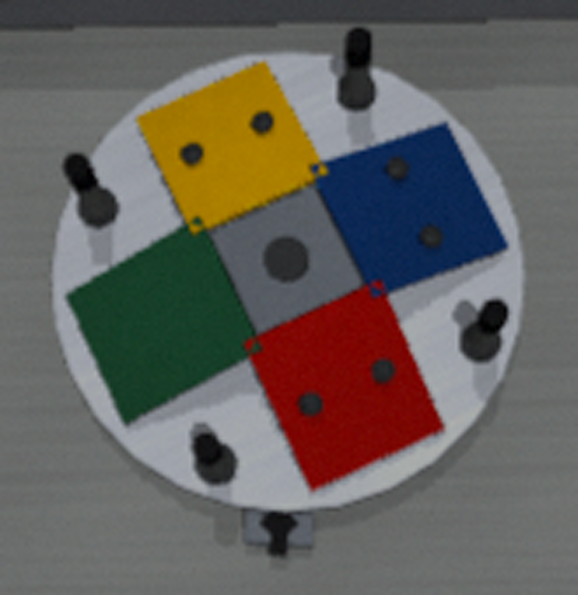

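View pics/b.png

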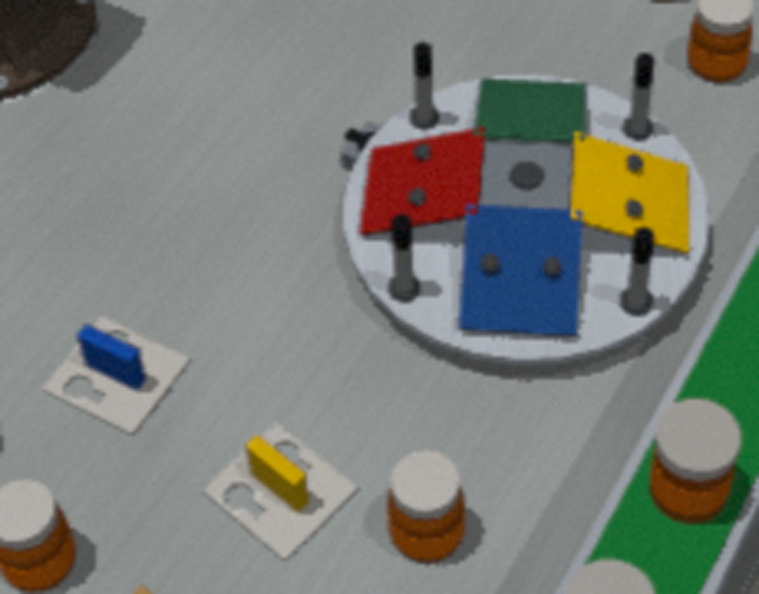

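```bash
python3 - <<'E'
from meas import *
ct,cs=cam('top'),cam('scene')
T=lambda p:(225+(p[0]+.5)/3.5-.5,135+(p[1]+.5)/3.5-.5); S=lambda p:(190+(p[0]+.5)/3.3-.5,195+(p[1]+.5)/3.3-.5)
D=dict(pA=((358,38),(644,236)),pB=((76,164),(644,60)),pC=((205,440),(423,47)),pD=((493,312),(401,222)),
r1=((310,404),(422,152)),r2=((383,371),(416,197)),b1=((398,168),(552,267)),b2=((431,238),(489,264)),y1=((191,154),(634,163)),y2=((262,122),(634,209)),hub=((286,259),(527,175)))
P={}
for k,(a,b) in D.items(): P[k],e=tri(ct,T(a),cs,S(b)); print(k,P[k],round(e,4))
ax=np.mean([P[k] for k in('pA','pB','pC','pD')],0); print('axis',ax,'r',[np.linalg.norm((P[k]-ax)[:2]) for k in('pA','pB','pC','pD')])
for c in 'rby':
    m=(P[c+'1']+P[c+'2'])/2-ax; print(c,np.degrees(np.arctan2(m[1],m[0])),np.hypot(m[0],m[1]))
for k in('pA','pB','pC','pD'):
    m=P[k]-ax; print(k,np.degrees(np.arctan2(m[1],m[0])))
it,isc=cv2.imread('pics/top0.png'),cv2.imread('pics/scene0.png')
# plates
for c,i,j in(('yellow',1,1),('blue',2,None)):
    bt=blobs(it,c)[i]; s=blobs(isc,c)
    bs=s[1] if c=='yellow' else [b for b in s if abs(b[1]-223)<15 and abs(b[2]-301)<15][0]
    print(c,tri(ct,bt[1:3],cs,bs[1:3]))
# white plate contours and holes in top
g=cv2.cvtColor(it,cv2.COLOR_BGR2HSV)
for (x0,x1,y0,y1) in((415,475,205,262),(410,465,283,335)):
    cr=it[y0:y1,x0:x1]; cv2.imwrite('pics/p%d.png'%y0,cv2.resize(cr,None,fx=6,fy=6,interpolation=cv2.INTER_CUBIC))
print(onz(ct,*T((278,552)),.02))
a=[cv2.imread('pics/p205.png'),cv2.imread('pics/p283.png')]
h=max(x.shape[0] for x in a); w=[cv2.copyMakeBorder(x,0,h-x.shape[0],0,0,0) for x in a]
cv2.imwrite('pics/c.png',np.hstack(w))
E
```

```text
pA [ 0.7829 -0.0292  0.1318] 0.0009
pB [0.6948 0.164  0.1327] 0.0014
pC [0.5035 0.0761 0.1371] 0.0012
pD [ 0.5885 -0.1158  0.1311] 0.0002
r1 [0.538  0.0082 0.0715] 0.0005
r2 [ 0.5607 -0.0435  0.0723] 0.0005
b1 [ 0.709  -0.0572  0.0733] 0.0006
b2 [ 0.657  -0.0799  0.0715] 0.0003
y1 [0.722  0.0916 0.0715] 0.0005
y2 [0.7455 0.0403 0.0717] 0.0001
hub [0.6416 0.0241 0.0787] 0.0014
axis [0.6424 0.0238 0.1332] r [np.float64(0.1500943477271871), np.float64(0.14969764068976107), np.float64(0.14843514117539838), np.float64(0.14968005265587134)]
r -156.01146510217586 0.10187203599930285
b -66.2604840433054 0.10085239387021526
y 24.79799057866774 0.10056864936742713
pA -20.656391196876356
pB 69.50118607975826
pC 159.35218593589062
pD -111.13392669683952
yellow (array([ 0.5904, -0.337 ,  0.0373]), np.float64(0.0009221525510194967))
blue (array([ 0.3951, -0.3056,  0.0341]), np.float64(0.0004219850525067506))
[0.4379 0.0332 0.02  ]
```

View pics/c.png

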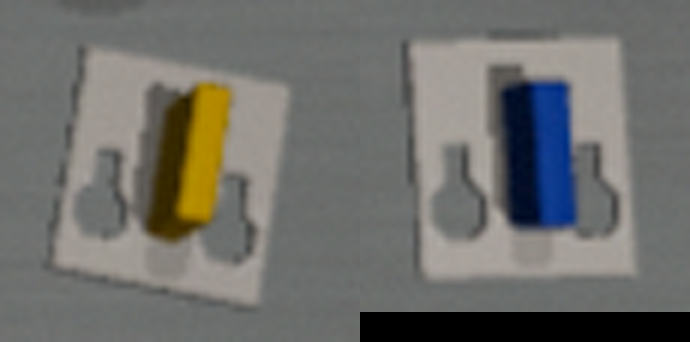

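Both plates have their heads towards world +x. The turret reads 26.8° off its detent, so it may still be settling, and I'll re-check that now.

```bash
cat > tur.py <<'E'
from meas import *
AX=np.array([.6424,.0238])
def turret(tag=None):
    im=ctrl.snapshot('top'); c=cam('top')
    if tag: cv2.imwrite(f'pics/{tag}.png',im)
    r={}
    for k in('yellow','blue','red','green'):
        for b in blobs(im,k,500):
            p=onz(c,b[1],b[2],.066)[:2]-AX
            if np.hypot(*p)<.14: r[k]=(round(float(np.degrees(np.arctan2(p[1],p[0]))),1),round(float(np.hypot(*p)),4),b[0])
    return r
if __name__=='__main__': print(turret('t_now'),ctrl.get_obs()['clock'])
E
python3 tur.py; python3 - <<'E'
from meas import *
ct=cam('top')
for o,cs in(((415,205),[(82,47),(290,88),(258,305),(50,267)]),((410,283),[(50,40),(262,38),(277,275),(62,278)])):
    P=np.array([onz(ct,o[0]+(a+.5)/6-.5,o[1]+(b+.5)/6-.5,.005) for a,b in cs])
    c=P.mean(0); x=(P[0]+P[1]-P[2]-P[3])/2; y=(P[0]+P[3]-P[1]-P[2])/2
    print(c,np.degrees(np.arctan2(x[1],x[0])),np.degrees(np.arctan2(y[1],y[0]))-90,np.linalg.norm(x),np.linalg.norm(y))
E
```

```text
{'yellow': (25.0, 0.0949, 1461.5), 'blue': (-66.8, 0.0972, 1548.5), 'red': (-156.2, 0.0994, 1849.0), 'green': (115.5, 0.0982, 1692.0)} 0.2
[ 0.5869 -0.3323  0.005 ] -11.620147904441103 -11.925844417478714 0.09930069010389084 0.0917868209704012
[ 0.3926 -0.3045  0.005 ] -0.12055054691216226 -0.12778797700514133 0.10012503494009257 0.09073666340507826
```

Call:
{"name": "step_arm", "arguments": {
  "rows": [
    [[1,2.4,-4.7,0.3,0,0,0],[1,2.4,-4.7,0.3,0,0,0],[1,2.4,-4.7,0.3,0,0,0],[1,2.4,-4.7,0.3,0,0,0],[1,2.4,-4.7,0.3,0,0,0],[1,2.4,-4.7,0.3,0,0,0],[1,2.4,-4.7,0.3,0,0,0],[1,2.4,-4.7,0.3,0,0,0],[1,2.4,-4.7,0.3,0,0,0],[1,2.4,-4.7,0.3,0,0,0]]
  ]
}}

```text
clock: 1.45
tool_pos: [0.4099, 0.1818, 0.2569]
orientation: [-90.0, 0.0, 165.5]
force: [0.9, 0.8, -0.1]
opening: 0.0876
```

```bash
python3 tur.py
```

```text
{'yellow': (25.0, 0.0949, 1463.5), 'blue': (-66.8, 0.0972, 1547.5), 'red': (-156.2, 0.0993, 1847.5), 'green': (115.5, 0.0982, 1692.0)} 1.5
```

Call:
{"name": "step_arm", "arguments": {
  "rows": [
    [[1,3.0,-5.0,0,0,0,0],[1,3.0,-5.0,0,0,0,0],[1,3.0,-5.0,0,0,0,0],[1,3.0,-5.0,0,0,0,0],[1,3.0,-5.0,0,0,0,0],[1,2.9,-4.8,-1.7,0,0,0],[1,0,0,-3,0,0,0],[1,0,0,-3,0,0,0],[1,0,0,-3,0,0,0],[1,0,0,-3,0,0,0],[1,0,0,-2,0,0,0],[1,0,0,0,0,0,0]]
  ]
}}

```text
clock: 3.0
tool_pos: [0.5873, -0.1147, 0.0979]
orientation: [-89.9, -0.2, 165.4]
force: [-0.3, -0.0, -1.2]
opening: 0.0873
```

Call:
{"name": "step_arm", "arguments": {
  "rows": [
    [[-1,0,0,0,0,0,0],[-1,0,0,0,0,0,0],[-1,0,0,0,0,0,0],[-1,0,0,0,0,0,0],[-1,0,0,0,0,0,0],[-1,0,0,0,0,0,0]]
  ]
}}

```text
clock: 3.75
tool_pos: [0.5885, -0.1146, 0.0996]
orientation: [-90.0, 0.0, 165.5]
force: [-0.2, 0.5, 0.1]
opening: 0.0333
```

```bash
cat > arc.py <<'E'
import sys,numpy as np
# arc rows (cm) : a0 a1 n
a=np.radians(np.linspace(float(sys.argv[1]),float(sys.argv[2]),int(sys.argv[3])+1)); r=15.
p=np.c_[r*np.cos(a),r*np.sin(a)]; print(np.degrees(a[1]-a[0])); print(np.diff(np.round(p,2),axis=0).round(2).tolist())
E
python3 arc.py 248.9 132.1 18; python3 tur.py
```

```text
-6.488888888888836
[[-1.55, 0.7], [-1.45, 0.87], [-1.35, 1.03], [-1.23, 1.17], [-1.08, 1.31], [-0.93, 1.42], [-0.77, 1.51], [-0.59, 1.6], [-0.4, 1.65], [-0.21, 1.68], [-0.03, 1.7], [0.17, 1.69], [0.36, 1.66], [0.55, 1.61], [0.72, 1.53], [0.89, 1.45], [1.05, 1.33], [1.19, 1.21]]
{'red': (-153.1, 0.1071, 1384.5)} 3.8
```

Call:
{"name": "step_arm", "arguments": {
  "rows": [
    [[-1,0,0,0,0,0,0],[-1,0,0,0,0,0,0],[-1,0,0,0,0,0,0]]
  ]
}}

```text
clock: 4.18
tool_pos: [0.5872, -0.1163, 0.0995]
orientation: [-89.9, -0.1, 165.4]
force: [-3.5, -8.3, 1.4]
opening: 0.0174
```

Call:
{"name": "step_arm", "arguments": {
  "rows": [
    [[-1,-1.55,0.7,0,0,0,-6.5],[-1,-1.45,0.87,0,0,0,-6.5],[-1,-1.35,1.03,0,0,0,-6.5],[-1,-1.23,1.17,0,0,0,-6.5],[-1,-1.08,1.31,0,0,0,-6.5],[-1,-0.93,1.42,0,0,0,-6.5],[-1,-0.77,1.51,0,0,0,-6.5],[-1,-0.59,1.6,0,0,0,-6.5],[-1,-0.4,1.65,0,0,0,-6.5]]
  ]
}}

```text
clock: 5.3
tool_pos: [0.4936, -0.0028, 0.0994]
orientation: [-89.9, 0.1, 106.7]
force: [0.3, -6.1, -1.1]
opening: 0.0174
```

Call:
{"name": "step_arm", "arguments": {
  "rows": [
    [[-1,-0.21,1.68,0,0,0,-6.5],[-1,-0.03,1.7,0,0,0,-6.5],[-1,0.17,1.69,0,0,0,-6.5],[-1,0.36,1.66,0,0,0,-6.5],[-1,0.55,1.61,0,0,0,-6.5],[-1,0.72,1.53,0,0,0,-6.5],[-1,0.89,1.45,0,0,0,-6.5],[-1,1.05,1.33,0,0,0,-6.5],[-1,1.19,1.21,0,0,0,-6.5],[-1,0,0,0,0,0,0]]
  ]
}}

```text
clock: 6.55
tool_pos: [0.5426, 0.1367, 0.0995]
orientation: [-90.0, 0.0, 48.4]
force: [1.4, -2.7, 1.7]
opening: 0.0172
```

Call:
{"name": "step_arm", "arguments": {
  "rows": [
    [[1,0,0,0,0,0,0],[1,0,0,0,0,0,0],[1,0,0,0,0,0,0],[1,0,0,0,0,0,0],[1,0,0,2,0,0,0],[1,0,0,3,0,0,0],[1,0,0,4,0,0,0],[1,0,-4,3,0,0,-9],[1,0,-6,2,0,0,-9],[1,0,-6,0,0,0,-9],[1,0,-6,0,0,0,-9]]
  ]
}}

```text
clock: 7.92
tool_pos: [0.5417, -0.0843, 0.24]
orientation: [-90.0, -0.1, 12.2]
force: [1.8, 0.0, 0.5]
opening: 0.0876
```

```bash
python3 tur.py
```

```text
{'blue': (173.1, 0.1119, 1274.5)} 7.975
```

Call:
{"name": "step_arm", "arguments": {
  "rows": [
    [[1,0.8,-5,0,0,0,-4.8],[1,0.8,-5,0,0,0,-4.8],[1,0.8,-5,0,0,0,-4.8],[1,0.8,-5,0,0,0,-4.8],[1,1.3,-4.8,0,0,0,-4.8],[1,0,0,0,0,0,0],[1,0,0,0,0,0,0]]
  ]
}}

```text
clock: 8.85
tool_pos: [0.5866, -0.3307, 0.2388]
orientation: [-90.0, 0.1, -11.6]
force: [0.3, 0.1, -0.4]
opening: 0.0877
```

```bash
python3 tur.py; python3 - <<'E'
from meas import *
print(ctrl.get_obs()); c=cam('wrist'); cv2.imwrite('pics/w1.png',ctrl.snapshot('wrist')); np.savez('pics/w1.npz',**c); print(c['C'],c['R'])
E
```

```text
{'yellow': (-93.3, 0.0939, 1563.5), 'blue': (176.9, 0.0994, 1835.5), 'red': (87.9, 0.0971, 1578.5), 'green': (-3.4, 0.0957, 1372.0)} 8.9
{'clock': 8.9, 'joint_pos': array([-12.8256,  20.0005,   1.5349,  -0.0114, -71.5558, -88.6707]), 'qvel': array([ 0.7672, -0.6823, -0.1456,  0.0222,  0.143 , -0.0218]), 'tau': array([ -0.7875, -56.7568,  29.5335,   7.025 ,  -0.0737,   0.0011]), 'tool_pos': array([ 0.5867, -0.3302,  0.2392]), 'orientation': array([-89.9887,   0.0211, -11.4999]), 'force': array([ 0.1671, -0.2275, -0.4079]), 'moment': array([ 0.0986, -0.1775, -0.0423]), 'opening': 0.08769913863090138}
[ 0.5103 -0.3162  0.3968] [[ 0.2002  0.9798 -0.0006]
 [ 0.9375 -0.1914  0.2906]
 [ 0.2846 -0.0587 -0.9568]]
```

View pics/w1.png

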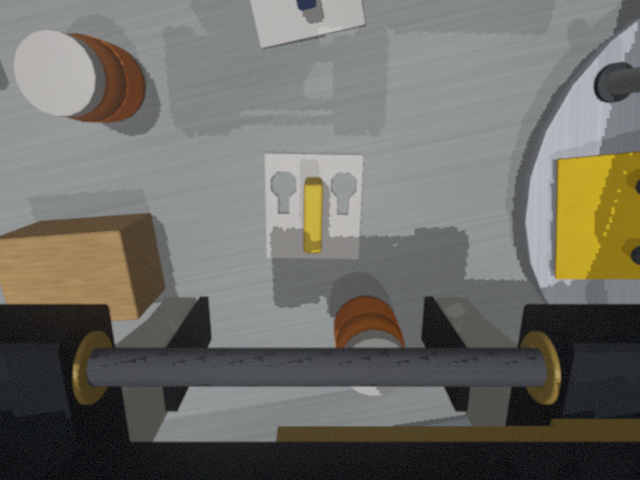

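The wrist view shows the yellow plate unmoved, its corners at about (265,153), (364,154), (360,259) and (268,258), the bar top at (313,217), and the large ends facing the robot. A jar stands beyond it at (369,340).

```bash
python3 - <<'E'
from meas import *
c=dict(np.load('pics/w1.npz'))
P=np.array([onz(c,*p,.005) for p in((265,153),(364,154),(360,259),(268,258))])
x=(P[2]+P[3]-P[0]-P[1])/2; print(P.mean(0),np.degrees(np.arctan2(x[1],x[0])),np.linalg.norm(x),np.linalg.norm(P[0]-P[1]))
im=cv2.imread('pics/w1.png'); b=[b for b in blobs(im,'yellow') if b[0]<3000][0]
k=b[3][:,0,:]; print(b[:3],k.min(0),k.max(0))
# bar top ends: bright part
top=[onz(c,313,k.max(0)[1]+.5,.055)]; print('far top end',top, 'expect 30mm from centre')
print('jar top', onz(c,372,365,.085))
# top-cam bar top corners (crop c.png) for height
ct=cam('top'); ft=(415+(215)/6,205+85/6)
print('far top end tri',tri(c,(313,k.max(0)[1]+.5),ct,ft))
E
```

```text
[ 0.5889 -0.3341  0.005 ] -11.88269395593985 0.10092740233338669 0.09027860369158527
(1048.5, 312.69019233826094, 217.24892703862662) [304 181] [321 252]
far top end [array([ 0.6165, -0.3406,  0.055 ])] expect 30mm from centre
jar top [ 0.7151 -0.3098  0.085 ]
far top end tri (array([ 0.6155, -0.3403,  0.0549]), np.float64(0.0019708289364302935))
```

Call:
{"name": "step_arm", "arguments": {
  "rows": [
    [[1,0.14,-0.35,-4,0,0,0],[1,0,0,-4,0,0,0],[1,0,0,-4,0,0,0],[1,0,0,-4,0,0,0],[1,0,0,-3.5,0,0,0],[1,0,0,-2.3,0,0,0],[1,0,0,0,0,0,0]]
  ]
}}

```text
clock: 9.82
tool_pos: [0.5873, -0.3328, 0.0199]
orientation: [-90.0, 0.2, -11.5]
force: [-0.7, -0.1, 0.3]
opening: 0.0875
```

Call:
{"name": "step_arm", "arguments": {
  "rows": [
    [[-1,0,0,0,0,0,0],[-1,0,0,0,0,0,0],[-1,0,0,0,0,0,0],[-1,0,0,0,0,0,0],[-1,0,0,0,0,0,0],[-1,0,0,0,0,0,0],[-1,0,0,0,0,0,0],[-1,0,0,0,0,0,0],[-1,0,0,0,0,0,0],[-1,0,0,0,0,0,0]]
  ]
}}

```text
clock: 11.08
tool_pos: [0.5882, -0.3342, 0.0212]
orientation: [-90.0, 0.0, -11.5]
force: [-0.5, 0.9, -0.7]
opening: 0.016
```

```bash
python3 - <<'E'
from h import *
o=ctrl.get_obs(); print(o['tool_pos'],o['orientation'],o['opening'],o['force'])
E
```

```text
[ 0.58824973 -0.33417652  0.02123203] [-8.99979956e+01  8.28324436e-03 -1.15388344e+01] 0.016005728475480468 [-0.53991718  0.92742699 -0.71250549]
```

Call:
{"name": "step_arm", "arguments": {
  "rows": [
    [[-1,0,0,1,0,0,0],[-1,0,0,2,0,0,0],[-1,0,0,4,0,0,0],[-1,0,0,4,0,0,0],[-1,0,0,4,0,0,0],[-1,0,0,4,0,0,0]]
  ]
}}

```text
clock: 11.82
tool_pos: [0.5878, -0.3341, 0.213]
orientation: [-90.0, 0.0, -11.6]
force: [0.5, 0.0, -2.8]
opening: 0.0157
```

```bash
python3 - <<'E'
from h import *
a=cv2.imread('pics/t_now.png'); b=ctrl.snapshot('scene'); cv2.imwrite('pics/s2.png',b)
a=cv2.resize(a[135:305,225:390],None,fx=2.4,fy=2.4,interpolation=cv2.INTER_CUBIC); b=cv2.resize(b[195:375,265:415],None,fx=2.5,fy=2.5,interpolation=cv2.INTER_CUBIC)
h=max(a.shape[0],b.shape[0]); pad=lambda x:cv2.copyMakeBorder(x,0,h-x.shape[0],0,0,0)
cv2.imwrite('pics/d.png',np.hstack([pad(a),pad(b)])); print(a.shape,b.shape)
E
```

```text
(408, 396, 3) (450, 375, 3)
```

View pics/d.png

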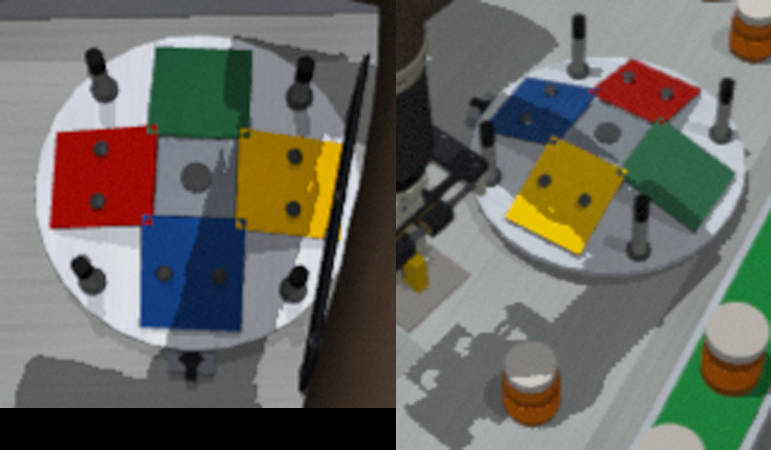

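```bash
python3 - <<'E'
from meas import *
ct,cs=cam('top'),cam('scene')
T=lambda p:(225+(p[0]+.5)/2.4-.5,135+(p[1]+.5)/2.4-.5); S=lambda p:(265+(p[0]+.5)/2.5-.5,195+(p[1]+.5)/2.5-.5)
D=dict(bl=((95,55),(330,85)),br=((305,63),(246,202)),fl=((81,265),(182,20)),fr=((297,272),(91,126)),y1=((294,156),(189,200)),y2=((293,209),(148,181)),b1=((164,273),(155,91)),b2=((219,276),(131,119)))
P={}
for k,(a,b) in D.items(): P[k],e=tri(ct,T(a),cs,S(b)); print(k,P[k],round(e,4))
q=[P[k] for k in('bl','br','fl','fr')]; ax=np.mean(q,0); print(ax,[np.degrees(np.arctan2(*(p-ax)[[1,0]])) for p in q])
for c in 'yb':
    m=(P[c+'1']+P[c+'2'])/2-ax; d=P[c+'1']-P[c+'2']; print(c,np.degrees(np.arctan2(m[1],m[0])),np.hypot(m[0],m[1]),np.degrees(np.arctan2(d[1],d[0])),np.linalg.norm(d))
E
```

```text
bl [0.7544 0.1217 0.1309] 0.002
br [ 0.7428 -0.0883  0.1312] 0.0013
fl [0.5417 0.1348 0.1307] 0.0005
fr [ 0.5309 -0.0747  0.1321] 0.0011
y1 [ 0.6642 -0.0783  0.0738] 0.0009
y2 [ 0.6075 -0.076   0.0736] 0.0004
b1 [0.5432 0.0581 0.0705] 0.0013
b2 [0.5394 0.0018 0.0709] 0.0017
[0.6425 0.0234 0.1312] [np.float64(41.30486837927177), np.float64(-48.03907580779833), np.float64(132.12716473159958), np.float64(-138.67591827054025)]
y -93.76402021446474 0.10070995878910442 -2.320538336889332 0.05675661611111944
b 176.26690349472221 0.10136892767846337 86.09887127965831 0.056399373769239175
```

Call:
{"name": "step_arm", "arguments": {
  "rows": [
    [[-1,0.5,2.3,0.5,0,0,9.8],[-1,0.5,2.3,0.5,0,0,9.8],[-1,0.5,2.3,0.5,0,0,9.8],[-1,0.5,2.3,0.5,0,0,9.8],[-1,0.5,2.3,0.5,0,0,9.8],[-1,0.5,2.3,0.5,0,0,9.8],[-1,0.5,2.3,0.5,0,0,9.8],[-1,0.5,2.3,0.5,0,0,9.8],[-1,0.5,2.3,0.5,0,0,9.8],[-1,0.5,2.3,0.5,0,0,9.8],[-1,0,0,0,0,0,0]]
  ]
}}

```text
clock: 13.25
tool_pos: [0.6385, -0.1028, 0.2618]
orientation: [-90.0, -0.0, 86.6]
force: [0.0, -0.4, -3.4]
opening: 0.0158
```

Call:
{"name": "step_arm", "arguments": {
  "rows": [
    [[-1,0,0,0,5,-0.28,0],[-1,0,0,0,5,-0.28,0],[-1,0,0,0,5,-0.28,0],[-1,0,0,0,5,-0.28,0],[-1,0,0,0,0,0,0]]
  ]
}}

```text
clock: 13.88
tool_pos: [0.6378, -0.1065, 0.2606]
orientation: [-89.8, -20.0, 86.1]
force: [-0.1, -1.0, -3.7]
opening: 0.0159
```

```bash
cat > go.py <<'E'
from h import *
import sys
np.set_printoptions(precision=2,suppress=True)
AX=np.array([.6425,.0236])
def face(phi):
    p=np.radians(phi); c,s=np.cos(p),np.sin(p); k,q=np.cos(np.radians(20)),np.sin(np.radians(20))
    x=np.array([-c*k,-s*k,q]); z=np.array([c*q,s*q,k]); y=np.cross(z,x)
    return np.array([*(AX+.1*np.array([c,s])),.068]),np.c_[x,y,z]
def tool():
    o=ctrl.get_obs(); return np.array(o['tool_pos']),Ro.from_euler('xyz',o['orientation'],degrees=True).as_matrix(),o
if __name__=='__main__':   # phi, gz(TCP above underside mm), target x,y,z in face frame mm
    phi,gz=float(sys.argv[1]),float(sys.argv[2])
    F,R=face(phi); t,Rt,o=tool()
    Rp=np.c_[Rt[:,0],Rt[:,2],-Rt[:,1]]   # plate axes
    org=t-Rp[:,2]*gz/1e3
    print('plate in face mm',R.T@(org-F)*1e3,'rotvec in face deg',np.degrees(Ro.from_matrix(R.T@Rp).as_rotvec()),'force face',R.T@o['force'],'open',o['opening'],'t',o['clock'])
    print('rot to do (world)',np.degrees(Ro.from_matrix(R@Rp.T).as_rotvec()))
    for a in sys.argv[3:]:
        d=np.array(eval(a))/1e3
        print(a,'shift cm',(F+R@d+R[:,2]*gz/1e3-t)*100)
    print('unit cm/10mm up-slope',R[:,0],'normal',R[:,2])
E
python3 go.py -93.2 21.2 24,0,40 24,0,18
```

```text
plate in face mm [ 37.53  -2.61 170.13] rotvec in face deg [-0.   -0.05 -0.65] force face [-2.2   0.08 -3.19] open 0.015915786728178626 t 13.875
rot to do (world) [-0.06 -0.22  0.61]
24,0,40 shift cm [ -0.08   3.19 -12.69]
24,0,18 shift cm [ -0.04   3.94 -14.76]
unit cm/10mm up-slope [0.05 0.94 0.34] normal [-0.02 -0.34  0.94]
```

Call:
{"name": "step_arm", "arguments": {
  "rows": [
    [[-1,0,0.8,-3.2,-0.1,-0.2,0.6],[-1,0,0.8,-3.2,0,0,0],[-1,0,0.8,-3.2,0,0,0],[-1,0,0.8,-3.1,0,0,0],[-1,0,0,0,0,0,0],[-1,0,0,0,0,0,0],[-1,0,0,0,0,0,0]]
  ]
}}

```text
clock: 14.75
tool_pos: [0.6392, -0.0727, 0.1362]
orientation: [-90.3, -19.9, 87.2]
force: [-0.4, -0.1, -1.2]
opening: 0.0158
```

```bash
python3 go.py -93.2 21.2 24,0,40 24,0,18; python3 - <<'E'
from h import *
a=ctrl.snapshot('wrist'); b=ctrl.snapshot('scene'); cv2.imwrite('pics/w3.png',a); cv2.imwrite('pics/s3.png',b)
b=cv2.resize(b[195:315,265:415],None,fx=3,fy=3,interpolation=cv2.INTER_CUBIC); a=cv2.resize(a,(450,338))
cv2.imwrite('pics/e.png',np.vstack([a[:240],b]))
E
```

```text
plate in face mm [26.73 -2.17 41.64] rotvec in face deg [-0.14  0.1   0.34] force face [-0.57  0.35 -1.09] open 0.01581077240678789 t 14.75
rot to do (world) [ 0.11  0.24 -0.27]
24,0,40 shift cm [-0.22 -0.19 -0.25]
24,0,18 shift cm [-0.18  0.56 -2.32]
unit cm/10mm up-slope [0.05 0.94 0.34] normal [-0.02 -0.34  0.94]
```

View pics/e.png

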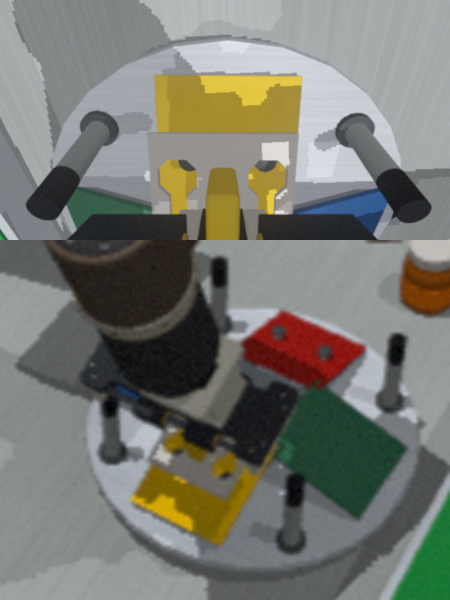

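The wrist image shows the stud heads through the large ends of the keyholes. I'll overlay the predicted positions to measure the offset.

```bash
cat > ov.py <<'E'
from go import *
def overlay(phi,gz,img,out,crop=None):
    c=cam('wrist'); F,R=face(phi); t,Rt,o=tool(); Rp=np.c_[Rt[:,0],Rt[:,2],-Rt[:,1]]; org=t-Rp[:,2]*gz/1e3
    hd=lambda r,z:[(2+r*np.cos(a),s*28+r*np.sin(a),z) for s in(1,-1) for a in np.linspace(0,6.28,24)]
    x0,x1,y0,y1=crop or (180,480,160,340); s=800/(x1-x0)
    im=cv2.resize(img[y0:y1,x0:x1],None,fx=s,fy=s,interpolation=cv2.INTER_CUBIC)
    q=lambda P:tuple(int(round(v)) for v in ((proj(c,P)-[x0,y0]+.5)*s))
    for h in hd(8.5,11): cv2.circle(im,q(F+R@np.array(h)/1e3),1,(0,255,0),-1)
    for h in hd(12,5): cv2.circle(im,q(org+Rp@(np.array(h)-[24,0,0])/1e3),1,(255,0,255),-1)
    for a,b in((50,45),(50,-45),(-50,45),(-50,-45)): cv2.circle(im,q(org+Rp@np.array([a,b,5])/1e3),4,(255,0,255),1)
    cv2.imwrite(out,im)
if __name__=='__main__': overlay(float(sys.argv[1]),float(sys.argv[2]),ctrl.snapshot('wrist'),sys.argv[3])
E
python3 ov.py -93.2 21.2 pics/o1.png
```

```text
(no output)
```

View pics/o1.png

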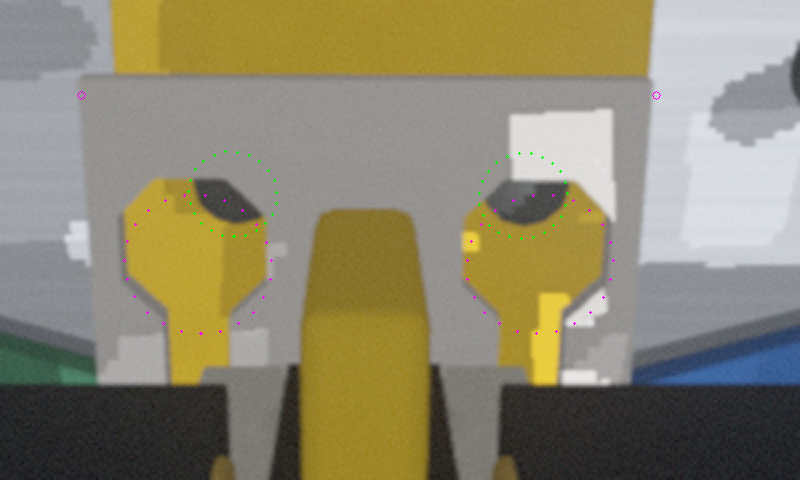

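Predicted and observed features agree to about 1 mm relative, and the plate needs +2 mm in face y. I'll correct that and lower.

Call:
{"name": "step_arm", "arguments": {
  "rows": [
    [[-1,-0.18,0.15,-0.6,0.1,0.2,-0.2],[-1,0,0.25,-0.85,0,0,0],[-1,0,0.25,-0.84,0,0,0],[-1,0,0,0,0,0,0],[-1,0,0,0,0,0,0],[-1,0,0,0,0,0,0]]
  ]
}}

```text
clock: 15.65
tool_pos: [0.6367, -0.0658, 0.1117]
orientation: [-89.9, -20.0, 86.8]
force: [0.4, -0.9, -3.2]
opening: 0.0156
```

```bash
python3 go.py -93.2 21.2 25,0,18 25,0,6 25,0,0;python3 ov.py -93.2 21.2 pics/o2.png
```

```text
plate in face mm [24.74  0.8  16.34] rotvec in face deg [ 0.11 -0.03  0.04] force face [-1.97 -0.45 -2.71] open 0.015609407038468628 t 15.65
rot to do (world) [-0.03 -0.08 -0.08]
25,0,18 shift cm [ 0.07 -0.04  0.17]
25,0,6 shift cm [ 0.1   0.37 -0.96]
25,0,0 shift cm [ 0.11  0.58 -1.53]
unit cm/10mm up-slope [0.05 0.94 0.34] normal [-0.02 -0.34  0.94]
```

View pics/o2.png

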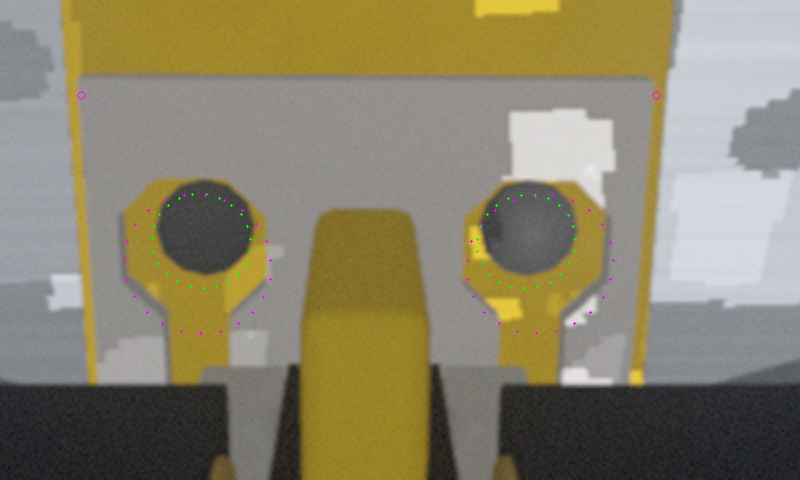

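Call:
{"name": "step_arm", "arguments": {
  "rows": [
    [[-1,0.05,0.15,-0.4,0,0,0],[-1,0,0.14,-0.38,0,0,0],[-1,0,0.14,-0.38,0,0,0],[-1,0,0,0,0,0,0],[-1,0,0,0,0,0,0]]
  ]
}}

```text
clock: 16.32
tool_pos: [0.637, -0.0614, 0.0998]
orientation: [-89.9, -20.0, 86.8]
force: [0.5, 0.4, -3.1]
opening: 0.016
```

```bash
python3 go.py -93.2 21.2 25,0,0
```

```text
plate in face mm [24.78  0.8   3.64] rotvec in face deg [ 0.14 -0.03  0.04] force face [-0.65 -0.43 -3.02] open 0.015963834069767622 t 16.325
rot to do (world) [-0.03 -0.12 -0.09]
25,0,0 shift cm [ 0.08  0.14 -0.33]
unit cm/10mm up-slope [0.05 0.94 0.34] normal [-0.02 -0.34  0.94]
```

Call:
{"name": "step_arm", "arguments": {
  "rows": [
    [[-1,0.04,-0.06,0.15,0,0,0],[-1,0,0.1,-0.3,0,0,0],[-1,0,0.07,-0.2,0,0,0],[-1,0,0,0,0,0,0],[-1,0,0,0,0,0,0]]
  ]
}}

```text
clock: 16.95
tool_pos: [0.6384, -0.0608, 0.0977]
orientation: [-90.1, -20.0, 86.9]
force: [-1.6, -2.6, 5.5]
opening: 0.0156
```

```bash
python3 go.py -93.2 21.2 25,0,0
```

```text
plate in face mm [24.72 -0.65  1.46] rotvec in face deg [-0.02 -0.    0.1 ] force face [-0.62  1.49  6.03] open 0.015599203853758863 t 16.95
rot to do (world) [-0.    0.05 -0.08]
25,0,0 shift cm [-0.06  0.08 -0.13]
unit cm/10mm up-slope [0.05 0.94 0.34] normal [-0.02 -0.34  0.94]
```

Call:
{"name": "step_arm", "arguments": {
  "rows": [
    [[-1,-0.02,-0.42,-0.1,0,0,0],[-1,-0.02,-0.4,-0.14,0,0,0],[-1,-0.02,-0.4,-0.14,0,0,0],[-1,-0.02,-0.4,-0.14,0,0,0],[-1,-0.02,-0.38,-0.14,0,0,0],[-1,0,0,0,0,0,0],[-1,0,0,0,0,0,0]]
  ]
}}

```text
clock: 17.82
tool_pos: [0.6365, -0.0813, 0.0894]
orientation: [-89.9, -20.0, 86.8]
force: [2.2, -4.1, 0.0]
opening: 0.0158
```

```bash
python3 go.py -93.2 21.2 0,0,0
```

```text
plate in face mm [2.58 0.18 0.66] rotvec in face deg [ 0.12  0.03 -0.  ] force face [-3.75 -2.44  1.41] open 0.015767913874092074 t 17.825
rot to do (world) [ 0.03 -0.11 -0.04]
0,0,0 shift cm [ 0.   -0.22 -0.15]
unit cm/10mm up-slope [0.05 0.94 0.34] normal [-0.02 -0.34  0.94]
```

Call:
{"name": "step_arm", "arguments": {
  "rows": [
    [[-1,-0.01,-0.19,-0.07,0,0,0],[-1,-0.01,-0.19,-0.07,0,0,0],[-1,0,0,0,0,0,0],[-1,0,0,0,0,0,0]]
  ]
}}

```text
clock: 18.32
tool_pos: [0.6359, -0.0833, 0.0882]
orientation: [-89.8, -20.1, 86.9]
force: [1.6, 4.6, 0.2]
opening: 0.0159
```

```bash
python3 go.py -93.2 21.2 0,0,0
```

```text
plate in face mm [0.24 0.67 0.2 ] rotvec in face deg [ 0.18 -0.08  0.05] force face [ 4.46 -1.32 -1.38] open 0.015851220509058857 t 18.325
rot to do (world) [-0.09 -0.15 -0.11]
0,0,0 shift cm [ 0.06 -0.02 -0.03]
unit cm/10mm up-slope [0.05 0.94 0.34] normal [-0.02 -0.34  0.94]
```

Call:
{"name": "step_arm", "arguments": {
  "rows": [
    [[-1,-0.01,-0.14,-0.05,0,0,0],[-1,-0.01,-0.14,-0.05,0,0,0],[-1,0,0,0,0,0,0],[-1,0,0,0,0,0,0]]
  ]
}}

```text
clock: 18.82
tool_pos: [0.636, -0.0837, 0.0882]
orientation: [-89.9, -20.3, 86.9]
force: [0.4, 13.4, 6.9]
opening: 0.0157
```

```bash
python3 go.py -93.2 21.2 0,0,0;python3 ov.py -93.2 21.2 pics/o3.png
```

```text
plate in face mm [-0.04  0.56  0.31] rotvec in face deg [ 0.16 -0.25  0.1 ] force face [14.95  0.33  1.86] open 0.01567088698699379 t 18.825
rot to do (world) [-0.26 -0.1  -0.15]
0,0,0 shift cm [ 0.05  0.02 -0.02]
unit cm/10mm up-slope [0.05 0.94 0.34] normal [-0.02 -0.34  0.94]
```

View pics/o3.png

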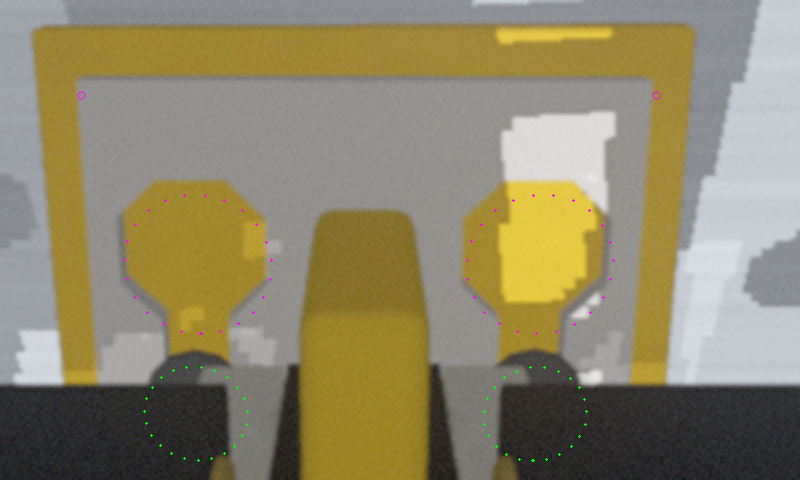

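Yellow is home: 15 N of resistance, no further travel, and the stud heads lie over the plate. I'll ease off, open and retreat.

Call:
{"name": "step_arm", "arguments": {
  "rows": [
    [[-1,0.01,0.14,0.05,0,0,0],[1,0,0,0,0,0,0],[1,0,0,0,0,0,0],[1,0,0,0,0,0,0],[1,0,0,0,0,0,0],[1,-0.02,-0.34,0.94,0,0,0],[1,-0.04,-0.7,1.9,0,0,0],[1,-0.08,-1.4,3.8,0,0,0],[1,-0.08,-1.4,3.8,0,0,0],[1,0,-2,4,-5,0.28,0],[1,-2,-3,1,-5,0.28,-5]]
  ]
}}

```text
clock: 20.25
tool_pos: [0.6159, -0.1758, 0.2471]
orientation: [-90.5, -9.8, 81.8]
force: [-0.1, 0.1, 0.2]
opening: 0.0872
```

Call:
{"name": "step_arm", "arguments": {
  "rows": [
    [[1,-3,-2.4,0,-5,0.28,-8],[1,-3,-2.4,0,-5,0.28,-8],[1,-3,-2.4,0,0,0,-10],[1,-3,-2.4,0,0,0,-10],[1,-3,-2.4,0,0,0,-10],[1,-3,-2.4,0,0,0,-10],[1,-3,-1.5,0,0,0,-10],[1,-2,0,0,0,0,-10],[1,0,0,0,0,0,-6],[1,0,0,0,0,0,0],[1,0,0,0,0,0,0]]
  ]
}}

```text
clock: 21.62
tool_pos: [0.3841, -0.3332, 0.243]
orientation: [-92.3, -0.3, 0.2]
force: [0.3, -0.4, 0.4]
opening: 0.0876
```

```bash
python3 - <<'E'
from meas import *
o=ctrl.get_obs(); print(o['tool_pos'],o['orientation'],o['clock'],o['joint_pos']); c=cam('wrist'); w=ctrl.snapshot('wrist'); cv2.imwrite('pics/w4.png',w); np.savez('pics/w4.npz',**c)
t=ctrl.snapshot('top'); cv2.imwrite('pics/t4.png',t)
h=480; a=cv2.resize(w,(480,360)); b=cv2.resize(t[130:310,225:465],None,fx=1.5,fy=1.5,interpolation=cv2.INTER_CUBIC)
b=cv2.copyMakeBorder(b,0,360-b.shape[0] if b.shape[0]<360 else 0,0,0,0)[:360,:320]
cv2.imwrite('pics/f.png',np.hstack([a,b]))
E
```

```text
[ 0.3841 -0.3332  0.243 ] [-92.3484  -0.3444   0.1654] 21.625 [-17.0698   2.8994 -20.7667   2.3561 -65.3273 -73.7367]
```

View pics/f.png

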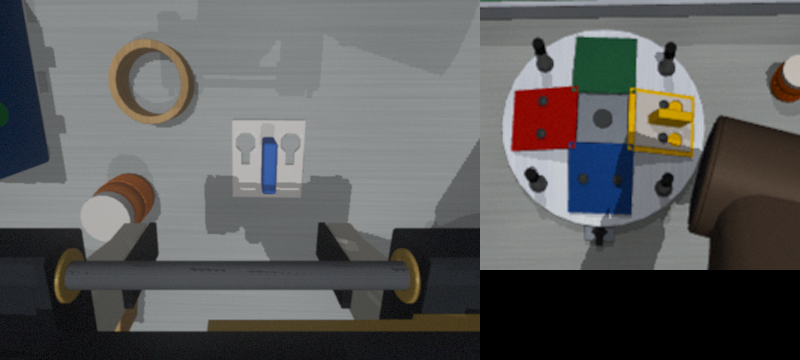

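The yellow plate hangs fully down its face on the turret, and the blue plate is in the wrist view at about (269,158) of the crop, with a jar and the tape to its left.

```bash
python3 - <<'E'
from meas import *
c=dict(np.load('pics/w4.npz')); im=cv2.imread('pics/w4.png')
g=cv2.cvtColor(im,cv2.COLOR_BGR2HSV)
P=np.array([onz(c,a/.75,b/.75,.005) for a,b in((232.5,120),(306,121),(301,197),(233.5,195.5))])
x=(P[2]+P[3]-P[0]-P[1])/2; print(P.mean(0),np.degrees(np.arctan2(x[1],x[0])),np.linalg.norm(x),np.linalg.norm(P[0]-P[1]))
for b in blobs(im,'blue'):
    k=b[3][:,0,:]; print(b[:3],k.min(0),k.max(0))
    if 300<b[0]<3000 and 330<b[1]<390: print('bar far top end',onz(c,b[1],k.max(0)[1]+.5,.055), cv2.minAreaRect(b[3]))
print('jar',onz(c,108/.75,217/.75,.085))
E
```

```text
[ 0.3935 -0.3053  0.005 ] 0.3102430961137341 0.0985164234062629 0.09002623154046875
(9893.0, 24.04693554365039, 128.09387108730078) [0 0] [ 63 237]
(1212.0, 358.68454345434543, 220.6720297029703) [349 184] [368 257]
bar far top end [ 0.4215 -0.3059  0.055 ] ((358.70404052734375, 220.54367065429688), (18.40420913696289, 73.23233795166016), 1.4688007831573486)
jar [ 0.4419 -0.4836  0.085 ]
```

Call:
{"name": "step_arm", "arguments": {
  "rows": [
    [[1,0.9,2.8,-1.5,2.3,0.3,-0.2],[1,0,0,-4,0,0,0],[1,0,0,-4,0,0,0],[1,0,0,-4,0,0,0],[1,0,0,-4,0,0,0],[1,0,0,-3,0,0,0],[1,0,0,-1.6,0,0,0],[1,0,0,0,0,0,0],[1,0,0,0,0,0,0]]
  ]
}}

```text
clock: 22.85
tool_pos: [0.3935, -0.3051, 0.0218]
orientation: [-90.0, -0.0, -0.1]
force: [0.0, 0.1, 0.1]
opening: 0.0873
```

```bash
python3 - <<'E'
from h import *
o=ctrl.get_obs(); print(o['tool_pos'],o['orientation'],o['opening'],o['force'])
E
```

```text
[ 0.39348588 -0.30512227  0.02181178] [-9.00355301e+01 -1.61068107e-02 -1.20535695e-01] 0.08727222074532894 [0.03829357 0.07429825 0.07928815]
```

Call:
{"name": "step_arm", "arguments": {
  "rows": [
    [[-1,0,0,0,0,0,0],[-1,0,0,0,0,0,0],[-1,0,0,0,0,0,0],[-1,0,0,0,0,0,0],[-1,0,0,0,0,0,0],[-1,0,0,0,0,0,0],[-1,0,0,0,0,0,0],[-1,0,0,0,0,0,0],[-1,0,0,0,0,0,0],[-1,0,0,0,0,0,0]]
  ]
}}

```text
clock: 24.1
tool_pos: [0.3929, -0.3049, 0.0212]
orientation: [-90.0, 0.0, -0.2]
force: [-0.1, 0.5, -0.9]
opening: 0.0156
```

Call:
{"name": "step_arm", "arguments": {
  "rows": [
    [[-1,0,0,1,0,0,0],[-1,0,0,2,0,0,0],[-1,0,0,4,0,0,0],[-1,0,0,4,0,0,0],[-1,0,0,4,0,0,0],[-1,0,4,4,0,0,0],[-1,0.5,5,3,0,0,0],[-1,1.5,5,0,0,0,-0.8],[-1,2,5,0,0,0,-0.8],[-1,2,5,0,0,0,-0.8],[-1,2,5,0,0,0,-0.7],[-1,2,4,0,0,0,0]]
  ]
}}

```text
clock: 25.6
tool_pos: [0.4927, 0.0269, 0.2417]
orientation: [-90.0, 0.0, -3.2]
force: [1.9, -0.1, -3.4]
opening: 0.0159
```

```bash
python3 go.py 176.8 21.8 24,0,60
```

```text
plate in face mm [  5.24  -5.03 159.79] rotvec in face deg [ 0.   20.01 -0.02] force face [ 0.66 -0.01 -3.86] open 0.015943054583883072 t 25.6
rot to do (world) [ -1.13 -19.98   0.02]
24,0,60 shift cm [ 4.45  0.26 -8.87]
unit cm/10mm up-slope [ 0.94 -0.05  0.34] normal [-0.34  0.02  0.94]
```

Call:
{"name": "step_arm", "arguments": {
  "rows": [
    [[-1,0,0,0,-0.28,-5,0],[-1,0,0,0,-0.28,-5,0],[-1,0,0,0,-0.28,-5,0],[-1,0,0,0,-0.28,-5,0],[-1,1.5,0.1,-3,0,0,0],[-1,1.5,0.1,-3,0,0,0],[-1,1.5,0,-2.9,0,0,0],[-1,0,0,0,0,0,0],[-1,0,0,0,0,0,0]]
  ]
}}

```text
clock: 26.72
tool_pos: [0.5377, 0.0267, 0.1529]
orientation: [-90.0, -20.0, -3.3]
force: [1.1, 1.0, -2.5]
opening: 0.0161
```

```bash
python3 go.py 176.8 21.2 25,0,18 25,0,40
```

```text
plate in face mm [24.56 -2.74 60.22] rotvec in face deg [-0.05 -0.02 -0.08] force face [ 0.12  1.09 -2.74] open 0.01607089108088116 t 26.725
rot to do (world) [0.02 0.02 0.1 ]
25,0,18 shift cm [ 1.5   0.19 -3.95]
25,0,40 shift cm [ 0.75  0.23 -1.88]
unit cm/10mm up-slope [ 0.94 -0.05  0.34] normal [-0.34  0.02  0.94]
```

Call:
{"name": "step_arm", "arguments": {
  "rows": [
    [[-1,0.5,0.19,-1.35,0,0,0],[-1,0.5,0,-1.3,0,0,0],[-1,0.5,0,-1.3,0,0,0],[-1,0,0,0,0,0,0],[-1,0,0,0,0,0,0],[-1,0,0,0,0,0,0]]
  ]
}}

```text
clock: 27.48
tool_pos: [0.5533, 0.0293, 0.1139]
orientation: [-89.9, -20.1, -3.3]
force: [0.7, 0.1, -3.2]
opening: 0.0156
```

```bash
python3 go.py 176.8 21.2 25,0,5 25,0,0;python3 ov.py 176.8 21.2 pics/o4.png
```

```text
plate in face mm [25.73  0.71 18.32] rotvec in face deg [ 0.03 -0.11 -0.07] force face [-0.49  0.18 -3.27] open 0.015600247905759005 t 27.475
rot to do (world) [-0.05  0.12  0.06]
25,0,5 shift cm [ 0.39 -0.09 -1.28]
25,0,0 shift cm [ 0.56 -0.1  -1.75]
unit cm/10mm up-slope [ 0.94 -0.05  0.34] normal [-0.34  0.02  0.94]
```

View pics/o4.png

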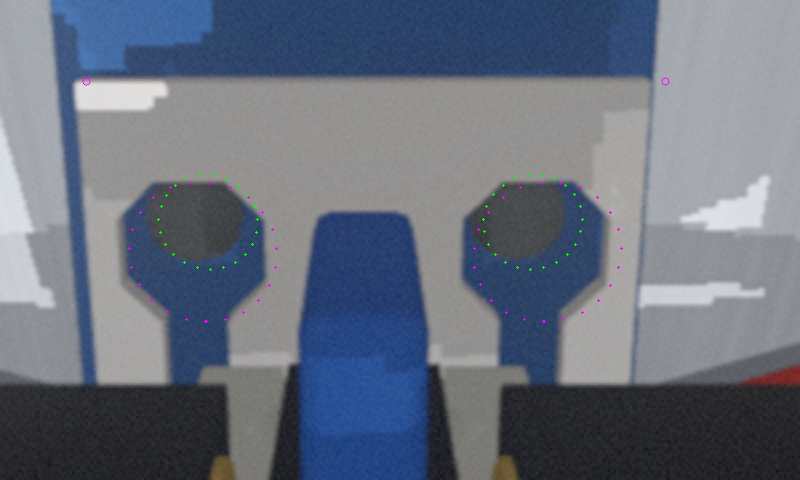

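Call:
{"name": "step_arm", "arguments": {
  "rows": [
    [[-1,0.13,-0.15,-0.5,0,0,0],[-1,0.13,0,-0.42,0,0,0],[-1,0.13,0,-0.4,0,0,0],[-1,0.1,0,-0.3,0,0,0],[-1,0,0,0,0,0,0],[-1,0,0,0,0,0,0]]
  ]
}}

```text
clock: 28.28
tool_pos: [0.5577, 0.0269, 0.0971]
orientation: [-90.0, -20.1, -3.3]
force: [-9.7, -0.2, 9.5]
opening: 0.016
```

```bash
python3 go.py 176.8 21.2 24.5,-.5,0
```

```text
plate in face mm [24.22 -1.42  0.96] rotvec in face deg [-0.06 -0.06 -0.08] force face [-5.82 -0.73 12.22] open 0.01600973969163 t 28.275
rot to do (world) [0.03 0.05 0.09]
24.5,-.5,0 shift cm [ 0.07  0.09 -0.08]
unit cm/10mm up-slope [ 0.94 -0.05  0.34] normal [-0.34  0.02  0.94]
```

Call:
{"name": "step_arm", "arguments": {
  "rows": [
    [[-1,-0.42,0.04,-0.06,0,0,0],[-1,-0.42,0.02,-0.15,0,0,0],[-1,-0.42,0.02,-0.15,0,0,0],[-1,-0.42,0.02,-0.15,0,0,0],[-1,-0.42,0.02,-0.15,0,0,0],[-1,-0.23,0.01,-0.09,0,0,0],[-1,0,0,0,0,0,0],[-1,0,0,0,0,0,0]]
  ]
}}

```text
clock: 29.28
tool_pos: [0.5343, 0.0289, 0.0891]
orientation: [-90.0, -19.8, -3.2]
force: [-1.5, 0.6, -3.3]
opening: 0.0157
```

```bash
python3 go.py 176.8 21.2 0,0,0
```

```text
plate in face mm [-0.67 -0.77  1.46] rotvec in face deg [-0.01  0.15 -0.02] force face [-2.55  0.5  -2.63] open 0.015725427002765597 t 29.275
rot to do (world) [-0.01 -0.15  0.02]
0,0,0 shift cm [ 0.11  0.07 -0.12]
unit cm/10mm up-slope [ 0.94 -0.05  0.34] normal [-0.34  0.02  0.94]
```

Call:
{"name": "step_arm", "arguments": {
  "rows": [
    [[-1,-0.14,0.01,-0.07,0,0,0],[-1,-0.14,0.01,-0.07,0,0,0],[-1,-0.14,0.01,-0.07,0,0,0],[-1,0,0,0,0,0,0],[-1,0,0,0,0,0,0]]
  ]
}}

```text
clock: 29.9
tool_pos: [0.533, 0.0296, 0.0903]
orientation: [-89.9, -19.8, -3.3]
force: [8.7, -1.6, -3.8]
opening: 0.0158
```

```bash
python3 go.py 176.8 21.2 0,0,0; python3 ov.py 176.8 21.2 pics/o5.png
```

```text
plate in face mm [-1.54 -0.09  3.12] rotvec in face deg [ 0.1   0.15 -0.05] force face [ 6.93 -1.14 -6.55] open 0.015815449021032112 t 29.9
rot to do (world) [-0.12 -0.15  0.02]
0,0,0 shift cm [ 0.25 -0.   -0.24]
unit cm/10mm up-slope [ 0.94 -0.05  0.34] normal [-0.34  0.02  0.94]
```

View pics/o5.png

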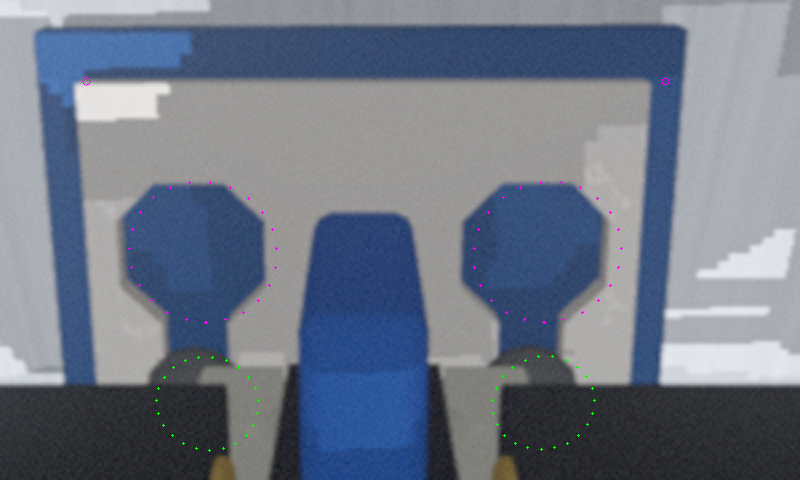

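Call:
{"name": "step_arm", "arguments": {
  "rows": [
    [[-1,0.06,0,-0.18,0,0,0],[-1,-0.14,0.01,-0.07,0,0,0],[-1,-0.05,0,-0.02,0,0,0],[-1,0,0,0,0,0,0],[-1,0,0,0,0,0,0]]
  ]
}}

```text
clock: 30.58
tool_pos: [0.5332, 0.0301, 0.0894]
orientation: [-89.8, -19.8, -3.3]
force: [13.2, -3.2, -4.2]
opening: 0.0158
```

```bash
python3 go.py 176.8 21.2 0,0,0; python3 go.py 176.8 21.2|head -1
```

```text
plate in face mm [-1.72  0.42  2.12] rotvec in face deg [ 0.17  0.24 -0.06] force face [11.09 -2.43 -8.56] open 0.01578379312225085 t 30.575
rot to do (world) [-0.19 -0.23 -0.  ]
0,0,0 shift cm [ 0.22 -0.05 -0.14]
unit cm/10mm up-slope [ 0.94 -0.05  0.34] normal [-0.34  0.02  0.94]
plate in face mm [-1.72  0.42  2.12] rotvec in face deg [ 0.17  0.24 -0.06] force face [11.09 -2.43 -8.56] open 0.01578379312225085 t 30.575
```

Call:
{"name": "step_arm", "arguments": {
  "rows": [
    [[-1,0.05,0,-0.15,0,0,0],[-1,-0.09,0,-0.03,0,0,0],[-1,0,0,0,0,0,0],[-1,0,0,0,0,0,0]]
  ]
}}

```text
clock: 31.08
tool_pos: [0.5335, 0.0302, 0.0885]
orientation: [-89.8, -19.7, -3.3]
force: [12.4, -3.5, -4.1]
opening: 0.0161
```

```bash
python3 go.py 176.8 21.2 0,0,0
```

```text
plate in face mm [-1.76  0.6   1.23] rotvec in face deg [ 0.21  0.29 -0.06] force face [10.42 -2.76 -8.18] open 0.01610897751672883 t 31.075
rot to do (world) [-0.23 -0.28 -0.02]
0,0,0 shift cm [ 0.19 -0.06 -0.06]
unit cm/10mm up-slope [ 0.94 -0.05  0.34] normal [-0.34  0.02  0.94]
```

Call:
{"name": "step_arm", "arguments": {
  "rows": [
    [[-1,0.1,0,0.03,0,0,0],[1,0,0,0,0,0,0],[1,0,0,0,0,0,0],[1,0,0,0,0,0,0],[1,0,0,0,0,0,0],[1,-0.34,0.02,0.94,0,0,0],[1,-0.7,0.04,1.9,0,0,0],[1,-1.4,0.08,3.8,0,0,0],[1,-1.4,0.08,3.8,0.28,5,0],[1,-1,0,3,0.28,5,0],[1,0,-4,0,0.28,5,0],[1,0,-5,0,0.28,5,0]]
  ]
}}

```text
clock: 32.58
tool_pos: [0.4842, -0.0586, 0.2229]
orientation: [-89.8, 0.5, -3.1]
force: [1.4, 0.4, -0.2]
opening: 0.0875
```

Call:
{"name": "step_arm", "arguments": {
  "rows": [
    [[1,0,-5,0,0,0,0],[1,0,-5,0,0,0,0],[1,0,-5,0,0,0,0],[1,0,0,0,0,0,0]]
  ]
}}

```text
clock: 33.08
tool_pos: [0.483, -0.2115, 0.221]
orientation: [-89.9, 0.6, -3.5]
force: [0.7, 0.5, -0.4]
opening: 0.088
```

```bash
python3 - <<'E'
from meas import *
o=ctrl.get_obs(); print(o['tool_pos'],o['orientation'],o['clock'])
t=ctrl.snapshot('top'); cv2.imwrite('pics/t5.png',t);s=ctrl.snapshot('scene'); cv2.imwrite('pics/s5.png',s)
a=cv2.resize(t[135:305,225:390],None,fx=2.4,fy=2.4,interpolation=cv2.INTER_CUBIC); b=cv2.resize(s[195:358,265:415],None,fx=2.5,fy=2.5,interpolation=cv2.INTER_CUBIC)[:408]
b=cv2.copyMakeBorder(b,0,408-b.shape[0],0,0,0)
cv2.imwrite('pics/g.png',np.hstack([a,b]))
ct=cam('top')
from go import face
for n,phi,h in(('yellow',-93.2,1),('blue',176.8,1)):
    F,R=face(phi)
    for k,x in (('home',0),('5mm',5)):
        print(n,k,[(proj(ct,F+R@np.array([x+a,b,5])/1e3)-[225,135]+.5)*2.4 for a,b in((50,45),(50,-45),(-50,45),(-50,-45))])
E
```

```text
[ 0.483  -0.2115  0.221 ] [-89.9296   0.5957  -3.5049] 33.075
yellow home [array([247.98, 218.86]), array([251.3 , 133.55]), array([337.01, 229.61]), array([339.03, 146.68])]
yellow 5mm [array([243.39, 218.3 ]), array([246.78, 132.88]), array([332.69, 229.08]), array([334.77, 146.04])]
blue home [array([149.47, 224.27]), array([238.04, 227.83]), array([147.03, 320.25]), array([234.09, 323.85])]
blue 5mm [array([149.6 , 219.38]), array([238.24, 222.95]), array([147.15, 315.53]), array([234.28, 319.13])]
```

View pics/g.png

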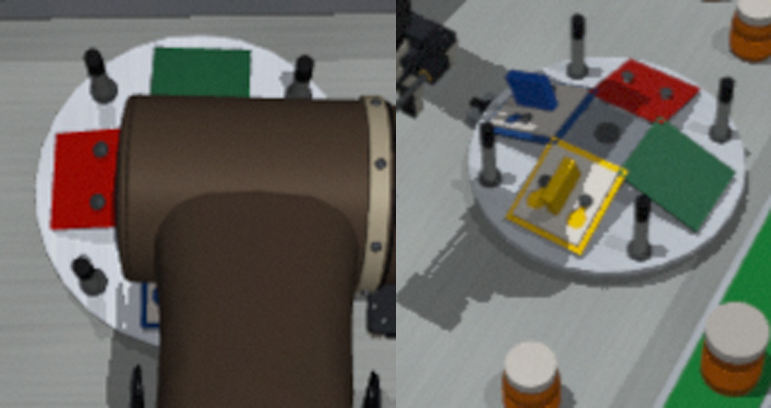

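Both plates hang on their faces; in the scene view the yellow margin is even and the blue plate lies flat under its studs. I'll now take the front-left post and turn the turret +180°.

Call:
{"name": "step_arm", "arguments": {
  "rows": [
    [[1,0.84,4.95,0,0,-0.1,-3.8],[1,0.84,4.95,0,0,-0.1,-3.8],[1,0.84,4.95,0,0,-0.1,-3.8],[1,0.84,4.95,0,0,-0.1,-3.8],[1,0.84,4.95,0,0,-0.1,-3.8],[1,0.84,4.95,0,0,0,-3.8],[1,0.85,4.95,0,0,0,-3.8],[1,0,0,0,0,0,0],[1,0,0,-4,0,0,0],[1,0,0,-4,0,0,0],[1,0,0,-4,0,0,0],[1,0,0,0,0,0,0]]
  ]
}}

```text
clock: 34.67
tool_pos: [0.5401, 0.1369, 0.0994]
orientation: [-90.1, 0.2, -29.8]
force: [0.1, -0.6, 0.6]
opening: 0.0878
```

Call:
{"name": "step_arm", "arguments": {
  "rows": [
    [[-1,0,0,0,0,0,0],[-1,0,0,0,0,0,0],[-1,0,0,0,0,0,0],[-1,0,0,0,0,0,0],[-1,0,0,0,0,0,0],[-1,0,0,0,0,0,0],[-1,0,0,0,0,0,0],[-1,0,0,0,0,0,0],[-1,0,0,0,0,0,0],[-1,0,0,0,0,0,0]]
  ]
}}

```text
clock: 35.92
tool_pos: [0.5423, 0.1368, 0.1016]
orientation: [-89.9, 0.0, -29.9]
force: [0.9, -5.6, 0.3]
opening: 0.0172
```

```bash
python3 arc.py 131.8 312.5 30; python3 - <<'E'
from h import *
o=ctrl.get_obs(); print(o['tool_pos'],o['orientation'],o['opening'],o['joint_pos'])
E
```

```text
6.023333333333332
[[-1.12, -1.11], [-0.99, -1.22], [-0.86, -1.32], [-0.72, -1.4], [-0.57, -1.47], [-0.41, -1.53], [-0.25, -1.55], [-0.08, -1.58], [0.08, -1.57], [0.25, -1.56], [0.41, -1.52], [0.57, -1.47], [0.71, -1.4], [0.86, -1.32], [1.0, -1.23], [1.12, -1.11], [1.22, -0.99], [1.33, -0.85], [1.41, -0.71], [1.47, -0.56], [1.53, -0.4], [1.55, -0.24], [1.58, -0.07], [1.57, 0.09], [1.56, 0.26], [1.52, 0.42], [1.46, 0.57], [1.4, 0.73], [1.32, 0.87], [1.21, 1.0]]
[0.54233768 0.13675667 0.10157334] [-8.98979909e+01  3.27101897e-02 -2.98751233e+01] 0.017202758473099933 [ 3.41542890e+01  1.62934312e+01 -2.34456962e+01 -9.64430112e-02
 -5.01835285e+01 -1.53967736e+02]
```

Call:
{"name": "step_arm", "arguments": {
  "rows": [
    [[-1,-1.12,-1.11,0,0,0,4],[-1,-0.99,-1.22,0,0,0,4],[-1,-0.86,-1.32,0,0,0,4],[-1,-0.72,-1.4,0,0,0,4],[-1,-0.57,-1.47,0,0,0,4],[-1,-0.41,-1.53,0,0,0,4],[-1,-0.25,-1.55,0,0,0,4],[-1,-0.08,-1.58,0,0,0,4],[-1,0.08,-1.57,0,0,0,4],[-1,0.25,-1.56,0,0,0,4]]
  ]
}}

```text
clock: 37.17
tool_pos: [0.4941, -0.0053, 0.1016]
orientation: [-89.7, 0.2, 10.3]
force: [-7.8, 4.6, 4.8]
opening: 0.0173
```

Call:
{"name": "step_arm", "arguments": {
  "rows": [
    [[-1,0.41,-1.52,0,0,0,4],[-1,0.57,-1.47,0,0,0,4],[-1,0.71,-1.4,0,0,0,4],[-1,0.86,-1.32,0,0,0,4],[-1,1.0,-1.23,0,0,0,4],[-1,1.12,-1.11,0,0,0,4],[-1,1.22,-0.99,0,0,0,4],[-1,1.33,-0.85,0,0,0,4],[-1,1.41,-0.71,0,0,0,4],[-1,1.47,-0.56,0,0,0,4]]
  ]
}}

```text
clock: 38.42
tool_pos: [0.5945, -0.1181, 0.1016]
orientation: [-89.6, 0.3, 50.3]
force: [-9.3, -2.0, 7.2]
opening: 0.0172
```

```bash
python3 - <<'E'
from h import *
o=ctrl.get_obs(); print(o['tool_pos'],o['orientation'],o['opening'],o['joint_pos'],o['force'])
E
```

```text
[ 0.59453318 -0.11812043  0.10157758] [-89.61805361   0.25411063  50.26866366] 0.01723801855941108 [  7.14049262  20.50523369 -17.01111632  -0.1316434  -52.93028898
 -46.79291368] [-9.27919856 -1.98777206  7.19694499]
```

Call:
{"name": "step_arm", "arguments": {
  "rows": [
    [[-1,1.53,-0.4,0,0,0,4],[-1,1.55,-0.24,0,0,0,4],[-1,1.58,-0.07,0,0,0,4],[-1,1.57,0.09,0,0,0,4],[-1,1.56,0.26,0,0,0,4],[-1,1.52,0.42,0,0,0,4],[-1,1.46,0.57,0,0,0,4],[-1,1.4,0.73,0,0,0,4],[-1,1.32,0.87,0,0,0,4],[-1,1.21,1.0,0,0,0,4],[-1,0,0,0,0,0,0]]
  ]
}}

```text
clock: 39.8
tool_pos: [0.7448, -0.0848, 0.1018]
orientation: [-89.9, 0.1, 90.2]
force: [-0.8, -6.0, 1.3]
opening: 0.0173
```

```bash
python3 - <<'E'
from h import *
o=ctrl.get_obs(); print(o['tool_pos'],np.array(o['tool_pos'])[:2]-[.6425,.0236],o['orientation'],o['opening'],o['force'])
E
```

```text
[ 0.7448134  -0.08479246  0.10184093] [ 0.1023134  -0.10839246] [-8.98558964e+01  7.49523683e-02  9.01805341e+01] 0.017254426841236126 [-0.7517721  -6.03695336  1.25401295]
```

Call:
{"name": "step_arm", "arguments": {
  "rows": [
    [[1,0,0,0,0,0,0],[1,0,0,0,0,0,0],[1,0,0,0,0,0,0],[1,0,0,0,0,0,0],[1,0,0,2,0,0,0],[1,0,0,4,0,0,0],[1,0,0,5,0,0,0],[1,0,0,4,0,0,0],[1,-3,-5,0,0,0,-5],[1,-3,-5,0,0,0,-5],[1,-3,-5,0,0,0,-5],[1,-3,-5,0,0,0,-5]]
  ]
}}

```text
clock: 41.3
tool_pos: [0.623, -0.2862, 0.2538]
orientation: [-89.9, 0.0, 70.0]
force: [1.4, 0.2, 0.2]
opening: 0.0878
```

Call:
{"name": "step_arm", "arguments": {
  "rows": [
    [[1,-4,-4,0,0,0,0],[1,-4,-4,0,0,0,0],[1,-4,-4,0,0,0,0],[1,-3,-4,0,0,0,0],[1,0,0,0,0,0,0],[1,0,0,0,0,0,0],[1,0,0,0,0,0,0],[1,0,0,0,0,0,0]]
  ]
}}

```text
clock: 42.3
tool_pos: [0.4747, -0.444, 0.2519]
orientation: [-89.8, 0.0, 70.2]
force: [0.0, 0.5, -0.1]
opening: 0.0873
```

```bash
python3 tur.py; python3 - <<'E'
from meas import *
from go import face
o=ctrl.get_obs(); print(o['tool_pos'],o['clock'],o['force'])
t=ctrl.snapshot('top'); cv2.imwrite('pics/t6.png',t);s=ctrl.snapshot('scene'); cv2.imwrite('pics/s6.png',s)
a=cv2.resize(t[130:310,230:400],None,fx=2.5,fy=2.5,interpolation=cv2.INTER_CUBIC); b=cv2.resize(s,None,fx=450/480,fy=450/480)[:, 180:550]
cv2.imwrite('pics/k.png',np.hstack([a,b]))
ct=cam('top')
for n,phi in(('blue',-3.2),('yellow',86.8)):
    F,R=face(phi)
    for x in (0,5): print(n,x,[((proj(ct,F+R@np.array([x+a,b,5])/1e3)-[230,130]+.5)*2.5).round() for a,b in((50,45),(50,-45),(-50,45),(-50,-45))])
# jars etc. change between first and last top pictures
E
```

```text
{'red': (-93.4, 0.0973, 1631.5), 'green': (177.8, 0.0996, 1826.0)} 42.35
[ 0.47 -0.44  0.25] 42.35 [ 0.05 -0.02 -0.11]
blue 0 [array([240., 142.]), array([149., 138.]), array([243.,  65.]), array([156.,  61.])]
blue 5 [array([240., 146.]), array([149., 142.]), array([243.,  68.]), array([156.,  65.])]
yellow 0 [array([139., 147.]), array([134., 236.]), array([ 50., 154.]), array([ 44., 240.])]
yellow 5 [array([143., 147.]), array([138., 236.]), array([ 54., 154.]), array([ 48., 240.])]
```

View pics/k.png

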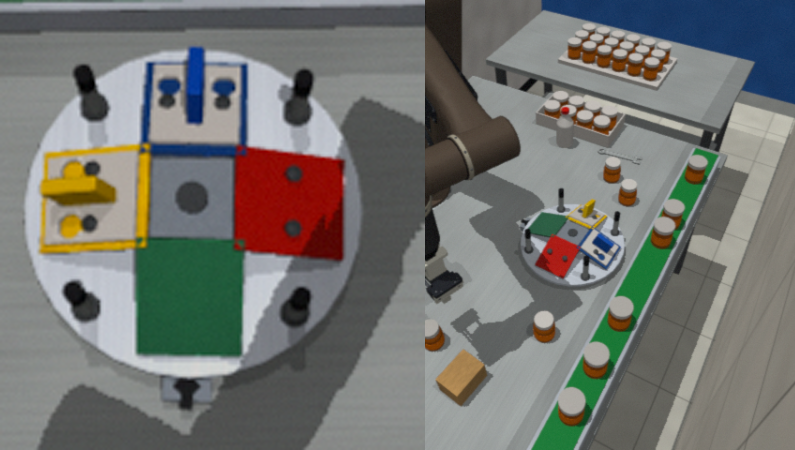

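```bash
python3 - <<'E'
from meas import *
from go import face
ct=cam('top'); im=cv2.imread('pics/t6.png'); S=cv2.cvtColor(im,cv2.COLOR_BGR2HSV)[:,:,1].astype(np.float32)
for n,phi in(('blue',-3.2),('yellow',86.8)):
    F,R=face(phi)
    for y in(-36,36):
        xs=np.arange(-64,68,1.); p=np.array([proj(ct,F+R@np.array([x,y,5])/1e3) for x in xs],np.float32)
        v=cv2.remap(S,p[:,0].reshape(1,-1),p[:,1].reshape(1,-1),cv2.INTER_LINEAR)[0]
        m=v[20:110]; lo=np.median(m)
        e=[]
        i=64-20
        a=next(k for k in range(64-20,0,-1) if v[k]>lo+50); b=next(k for k in range(64+20,131) if v[k]>lo+50)
        print(n,y,'plate from',xs[a],'to',xs[b],'mid',(xs[a]+xs[b])/2)
# clutter drift: compare non-arm, non-turret areas
a=cv2.imread('pics/top0.png').astype(int)
for nm,(x0,x1,y0,y1) in dict(jarL=(175,212,165,205),jarL2=(138,180,205,242),jarR=(415,452,162,203),jarR2=(490,535,268,304),carton=(500,562,204,248),tape=(472,520,322,370),wrench=(104,124,200,272),spray=(76,120,308,345)).items():
    d=np.abs(a[y0:y1,x0:x1]-im[y0:y1,x0:x1]).max(2); print(nm,(d>40).mean().round(3))
print(ctrl.get_obs()['opening'])
E
```

```text
blue -36 plate from -20.0 to 57.0 mid 18.5
blue 36 plate from -20.0 to 55.0 mid 17.5
yellow -36 plate from -20.0 to 51.0 mid 15.5
yellow 36 plate from -20.0 to 50.0 mid 15.0
jarL 0.001
jarL2 0.0
jarR 0.001
jarR2 0.675
carton 0.729
tape 0.708
wrench 0.0
spray 0.0
0.08749844720720602
```

```bash
python3 - <<'E'
from meas import *
from go import face
ct=cam('top'); np.set_printoptions(linewidth=250)
def prof(f,phi,y,zz):
    im=cv2.imread(f); S=cv2.cvtColor(im,cv2.COLOR_BGR2HSV)[:,:,1].astype(np.float32); F,R=face(phi)
    xs=np.arange(-66,74,2.); p=np.array([proj(ct,F+R@np.array([x,y,zz])/1e3) for x in xs],np.float32)
    return cv2.remap(S,p[:,0].reshape(1,-1),p[:,1].reshape(1,-1),cv2.INTER_CUBIC)[0].astype(int)
print('x',np.arange(-66,74,2))
for n,phi in(('blue',-3.2),('yellow',86.8)):
    for y in(-41,41): print(n,y,prof('pics/t6.png',phi,y,5))
print('blue at front t5',prof('pics/t5.png',176.8,41,5))
print('yellow right t4',prof('pics/t4.png',-93.2,-41,5),prof('pics/t4.png',-93.2,41,5))
E
```

```text
x [-66 -64 -62 -60 -58 -56 -54 -52 -50 -48 -46 -44 -42 -40 -38 -36 -34 -32 -30 -28 -26 -24 -22 -20 -18 -16 -14 -12 -10  -8  -6  -4  -2   0   2   4   6   8  10  12  14  16  18  20  22  24  26  28  30  32  34  36  38  40  42  44  46  48  50  52  54  56
  58  60  62  64  66  68  70  72]
blue -41 [  6   7  12  16  16  14  14  26  45  64  53  20  11  16  17  18  19  18  17  20  11  -4   9  32  45  41  29  13   7  17  20  17  18  18  17  17  17  17  16  14  15  18  18  17  17  18  17  16  19  22  22  21  19  17  16  17  18  18  16   3   9  38
  81 106 113 143 157  68  33  85]
blue 41 [  6  10  16  17  16  17  31  53  54  36  23  17  16  16  18  18  16  14  12  11  11   9   4   0   2   4   9  10   6   0  -1   0   3   5   5   4   4   5   6   9  10  10  11  11  11  12  15  17  19  20  20  19  18  18  17  18  19  18  20  20  48  90
 124 147 150 158 167 164 129 109]
yellow -41 [ 15  16  16  16  11  10  88 160 166  85  29  19  20  18  16  15  13  35  90 182 240 252 256 256 249 230 184  95  19   7   9  18  20  20  22  22  18  20  21  19  22  20  19  20  20  18  17  19  20  18  17  20  20  19  19 
[... 536 characters left out ...]
  82  85  86  91  88  85  90  93  98  95  86  85  96  95  90  90  93  93  94  99 100
  95  89  86  86  87  88  91  89]
yellow right t4 [ 15  16  15  15   4  35 144 202 154  57  27  20  23  27  24  14   4   3  10  19  20  18  16  12   2   1   8  12  18  25  28  26  22  15   4   3  10  17  23  27  28  24  24  10   1   7  14  23  30  28  26  23  15   5   9  16  22  32  43 129 185 171
 174 232 222 154 165 162 165 173] [ 17  17  17  16  20  28 186 253 143  43   3  17  18  19  20  19  22  19  26  58 105 125 112 100 107  99  65  26  15  21  21  17  18  19  15  19  16  15  21  15  16  20  17  14  16  20  20  19  18  20  25  23  19  20  22  16  13  24  80 205 254 258
 256 257 221 105  11  29  30  29]
```

```bash
python3 -c "
from plant import ctrl
print(ctrl.close_job())"
```

```text
the job is handed in; nothing more can be done
None
```

Both plates on the table, yellow and blue, now hang home on their own faces. There was no red plate. After hanging them I turned the turret 180° by a post, so green stands at the arrow. I then released and moved clear, and handed in at about 42 s.

**Turret:** it started about 27° off its detent, so I first turned it by a post to bring the blue and yellow faces to easy positions. The last picture put the green face at 177.8°. The arrow measured 177.4° and blue measured 176.9° in that same place, so it is in the detent to about 1°. I judged the click from these angles only.

**Plates:**
- **Home against the stops:** yellow pushed against about 15 N and blue against about 11 N, with no further travel. The stud heads lay over the slots in both.
- **Margins on the faces:** in the last top view they match to about 1 mm. Against the computed face position, blue's upper edge read about 5 mm further up than yellow's. The face edge was shifted in the same way, so I took this as camera error.
- **Blue's odd reading:** while pushing blue home, the force reading showed about 8 N towards the face that did not fall when I lowered the plate. I did not find the cause, and blue looked flat and home afterwards.

**Other things:** two jars on the left, one on the right, the wrench and the spray bottle showed no change from the first picture. The arm or its shadow covered the second right-hand jar, the carton and the tape in the last top picture, so I could not compare those three. The arm was never planned close to them, and I saw no unexpected forces.

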